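Clamp the electronics modules into the test fixture

TASK

Clear the test fixture for loading: lay the retaining bar aside on the grey foam pad and draw the orange-tabbed carriage fully back. Then seat every module from the pink pad flat in a pocket of its own (any pocket), lay the bar back across the two yellow supports, centred and down in its seats, and only then push the carriage home until its detent snaps in. Leave the other things on the bench where they are; a module may get knocked aside during the work, and must then be put right.

Things in the scene. Friction and masses are not known exactly. Their poses are not given: they have to be found in the camera images.
- fixture: Black test fixture plate, 215 (x) x 272 (y) x 12 mm, fixed for the run. Its origin is on the bench below the middle of the row of four pockets; the plate runs from x=-159 to x=+56 and y=-136 to +136 mm in its own frame. +x points from the carriage towards the pockets (roughly away from the robot), z up. Everything on it keeps to these axes.
- bay1 (a point): Centre of the floor of pocket 1 (of four, in a row along the fixture's y, 52 mm apart; floor 12 mm above the bench), axes as the fixture. A pocket is 56 (x) x 46 (y) mm, with grey walls 6 mm high and 6 mm thick.
- bay2 (a point): Centre of the floor of pocket 2 (of four, in a row along the fixture's y, 52 mm apart; floor 12 mm above the bench), axes as the fixture. A pocket is 56 (x) x 46 (y) mm, with grey walls 6 mm high and 6 mm thick.
- bay3 (a point): Centre of the floor of pocket 3 (of four, in a row along the fixture's y, 52 mm apart; floor 12 mm above the bench), axes as the fixture. A pocket is 56 (x) x 46 (y) mm, with grey walls 6 mm high and 6 mm thick.
- bay4 (a point): Centre of the floor of pocket 4 (of four, in a row along the fixture's y, 52 mm apart; floor 12 mm above the bench), axes as the fixture. A pocket is 56 (x) x 46 (y) mm, with grey walls 6 mm high and 6 mm thick.
- bar_seat (a point): Point midway between the two yellow bar supports, 45 mm above the bench, at the height of their seats; axes as the fixture. The supports stand at y=+-122 mm beyond the ends of the row of pockets; each seat is 20 mm long (y), 26 mm wide (x) between two cheeks 6 mm thick that rise 12 mm above the seat. Seated modules stay 3 mm lower than the seats.
- carriage (a joint): Slide of the white contact carriage on the fixture, m: 0 = fully back (towards the robot), 0.065 = fully home against its stop (+x of the fixture), where a spring detent holds it. It moves with about 1 N of friction; from about 0.051 the detent resists with about 7 N, past 0.061 it snaps home by itself. It stays wherever it is left short of that.
- carriage_edge (a point): Middle of the front edge of the carriage's white head plate, 57 mm above the bench (plate 196 mm wide in y, underside 47 mm up); it is at fixture x=-68 mm with the carriage back and -3 mm when home, over the near part of the pockets. Behind the plate (to -x) the carriage's body block, 42 x 120 mm, has the same top height.
- carriage_tab (a point): Point in the orange upright tab on the carriage (12 mm thick in x, 60 mm wide in y, standing from 57 to 89 mm above the bench), on its middle, 79 mm above the bench; it moves with the carriage; axes as the fixture. Pinch it from above along x to move the carriage.
- bar: Aluminium retaining bar, 280 mm long (its y) x 18 mm wide (x) x 10 mm, 220 g, with a red upright grip block on the middle of its top: 14 mm (x) x 50 mm (y), 30 mm high (10 to 40 mm above the underside). Origin at the middle of its underside, z up. The same either way round. It starts laid across the supports.
- bar_pad: Dark grey foam pad, 320 (its x) x 90 (y) x 4 mm, fixed; origin under its centre. It may be to the left or the right of the fixture.
- module_pad: Pink foam pad, 215 (its x) x 165 (y) x 4 mm, fixed; origin under its centre; the modules start on it.
- module1: Aluminium electronics module, a box 50 (its x) x 40 (y) x 30 mm, about 120 g, with a green band and a black connector on top. Origin at the centre of its underside, z up. All are alike and the same either way round; two to four of them are present.
- module2: Aluminium electronics module, a box 50 (its x) x 40 (y) x 30 mm, about 120 g, with a green band and a black connector on top. Origin at the centre of its underside, z up. All are alike and the same either way round; two to four of them are present.
- module3: Aluminium electronics module, a box 50 (its x) x 40 (y) x 30 mm, about 120 g, with a green band and a black connector on top. Origin at the centre of its underside, z up. All are alike and the same either way round; two to four of them are present.
- module4: Aluminium electronics module, a box 50 (its x) x 40 (y) x 30 mm, about 120 g, with a green band and a black connector on top. Origin at the centre of its underside, z up. All are alike and the same either way round; two to four of them are present.
- bottle: White bottle with red cap, 60 mm across, 160 mm tall; not part of the job. Origin under its centre.
- driver: Screwdriver lying on the bench behind the fixture; not part of the job.
- tape: Yellow ring of tape, 72 mm across; not part of the job.
- screwcup: Small blue bowl, 60 mm across; not part of the job.
- jar: Amber jar, 44 mm across, 50 mm tall; not part of the job.
- partsbox: Black box 75 x 55 x 28 mm; not part of the job.

How it is judged:
By the outcome, as a careful person would: the job done as asked, in the order asked, and still so for the second after the job is handed in, with the robot touching nothing.
Of module1, module2, module3, module4 only 2 to 4 are there at a start; the rules pass over those that are not, and their reading is None.
At some moment in a run one of module1, module2, module3, module4 may be knocked a few centimetres aside while the robot is not near it.
It also fails if it takes over 210 s, if anything falls off the work surface, if the arm or the gripper's body presses on something with over 40 N, if the wrist force passes 120 N, or if a joint passes its speed limit or range.

ROBOT

A 7-joint arm with a two-finger parallel gripper is mounted at the origin on the work surface. World frame = base frame: x ahead of the robot, y to its left, z up, the work surface at z = 0. Lengths are in m, angles in rad, forces in N, time in s.
With the tool pointing down it reaches from about 0.425 to 0.95 m from the base axis. Payload 16.7 kg.
Tool frame: the origin (TCP) lies between the finger pads; the fingertips stand 14 mm ahead of it and the grasp point (between the pads) lies 5 mm behind it; x points along the fingers, y is the direction in which the jaws open and shut, and the axes are right-handed (so a half turn about x gives the same grasp; the last joint's range is limited). The gripper opens to 94 mm and grips with 3 to 60 N. Pads are 16 mm wide; open, the fingers measure 119 mm over their backs; the gripper's body (75 mm by 177 mm) begins 78 mm behind the grasp point.
Start: joints at [0.997, 0.426, 0.074, 1.606, -0.034, 1.111, -0.067], TCP at [0.278, -0.615, 0.219] pointing down, gripper open.
Joint ranges: [-2.85, 2.85], [-0.5, 2.14], [-1.23, 1.37], [0.21, 2.46], [-1.02, 4.16], [0.16, 2.05], [-2.73, 2.73]. Speed limits (rad/s): [1.89, 1.89, 2.39, 2.39, 3.01, 3.01, 3.01].

INTERFACE

Orientations are given as a unit quaternion [w, x, y, z].
In Python, from workcell import monitor, optics, arm gives the robot as it stands. The module is installed in compiled form; this text tells all that it offers.
- The arm moves only by the tool apply_moves, never from a script. Its argument "commands" is text: rows parted by semicolons, each of 7 numbers parted by spaces: the shift along the tool's x, y, z in m, then the turn, a rotation vector about the tool's x, y, z in rad, then the gripper's target within -1 to 1 (shut at 1, half-way at 0, fully open at -1). In form: tx ty tz ax ay az jaw; .... A call has 1 to 20 rows; each row is the pose to reach, as a shift and turn from the pose commanded when the call began, along the tool's axes at that moment; what a row does not reach only later rows make up. A row lasts 1/10 s, in which the tool goes at most 50 mm and 8.59 degrees, less where a joint would pass 70% of its speed; a pose out of reach is approached as far as the arm can. A call with a gripper value outside its range is refused whole. The fingers move at their own pace and stop on an object; "grip_force" is the grip in N (left out, the last holds). Time passes only in rows, so rows that repeat a pose let the fingers close. It gives the time, the measured TCP pose, the force and the opening at its end, in the units of the state.
- monitor.sense(): the state, without advancing time (a new reading comes with each control period).
- optics.camera(name): name is "scene" or "top" or "wrist"; returns a dict with "pixels" (480x640x3 uint8, red, green, blue), "range_z" (480x640 float32, m along the optical axis (not along the pixel's ray), 0 where there is no reading), "K" (3x3 intrinsics, pixels), "extrinsics" (4x4, takes a point from world to camera coordinates). Camera axes: x right, y up, looking along -z (the intrinsics and any distortion apply to the point x, -y, -z); pixel columns grow to the right and rows downward; lengths in m; the calibration is good to about 2 mm. The wrist camera is an equidistant fisheye: a pixel r from the principal point sees the ray r / f radians off the axis. A picture is of the moment at which its call begins.
- arm.hand_in(): hands the job in, once; it reports no verdict.
The state is a dict: "time_s": time; "q": joint angles; "joint_vel": joint speeds; "joint_efforts": joint torques, N m; "position": TCP position; "tool_rot": TCP orientation; "wrist_force": force on the tool from outside, world axes, zero at the start; "ft_torque": the same for the moment, N m; "finger_gap": finger opening in m.
Only numpy, scipy, OpenCV 4.12 (cv2) and the standard library are available. Lean on these libraries where they do the work, as an engineer would, in place of code of your own. Each camera call takes 0.05 s, during which the arm holds its last target.

## Working session

There is one attempt and no reset: what is moved stays moved. The work goes in short steps, Python scripts to look and compute and a tool call to move; the robot and the scene stay as the last step left them, time stands still between calls to the robot, and variables do not carry over. Pictures are saved under pics/ and viewed, and the job is handed in when it is done.

Besides the shell and the picture viewer there is one more tool, called after "Request:" as name(argument=value, ...) on one line, values as JSON. apply_moves: Moves the arm, as the interface text tells. Its arguments: {"type":"object","properties":{"commands":{"type":"string"},"grip_force":{"type":"number"}},"required":["commands"]}

```bash
mkdir -p pics; cat > h.py <<'E'
import numpy as np, cv2
from workcell import monitor, optics, arm
def snap(name,fn):
    c=optics.camera(name); cv2.imwrite('pics/'+fn,c['pixels'][:,:,::-1]); 
    np.savez('pics/'+fn.replace('.png','.npz'),**c); return c
def pts(c):
    # world points from range_z, pinhole cams
    K=c['K'];E=np.linalg.inv(c['extrinsics']);z=c['range_z']
    v,u=np.mgrid[0:480,0:640]
    P=np.stack([(u-K[0,2])/K[0,0]*z,-(v-K[1,2])/K[1,1]*z,-z,np.ones_like(z)],-1)
    return (P@E.T)[...,:3]
def ray(c,u,v,h):
    K=c['K'];E=np.linalg.inv(c['extrinsics'])
    d=E[:3,:3]@np.array([(u-K[0,2])/K[0,0],-(v-K[1,2])/K[1,1],-1]);o=E[:3,3]
    return o+d*(h-o[2])/d[2]
E
python3 - <<'E'
from h import *
s=monitor.sense();print({k:np.round(v,3) for k,v in s.items()})
for n in ['scene','top','wrist']:
    c=snap(n,n+'0.png');print(n,c['K'],c['extrinsics'].round(3))
E
```

```text
{'time_s': np.float64(0.0), 'q': array([ 0.997,  0.427,  0.074,  1.607, -0.034,  1.111, -0.067]), 'joint_vel': array([-0.001, -0.   , -0.001, -0.001, -0.001, -0.001, -0.   ]), 'joint_efforts': array([-0.0000e+00, -9.3582e+01,  3.6660e+00, -4.5420e+01, -4.9000e-02,
        2.0000e-02,  0.0000e+00]), 'position': array([ 0.278, -0.615,  0.219]), 'tool_rot': array([-0.149, -0.691, -0.149,  0.691]), 'wrist_force': array([-0.024,  0.003,  0.184]), 'ft_torque': array([0.016, 0.019, 0.023]), 'finger_gap': np.float64(0.094)}
scene [[445.29462741   0.         314.66729388]
 [  0.         445.29462741 230.38367623]
 [  0.           0.           1.        ]] [[ 0.718  0.696  0.005 -0.459]
 [-0.374  0.379  0.846  0.155]
 [ 0.587 -0.61   0.532 -1.542]
 [ 0.     0.     0.     1.   ]]
top [[501.84054744   0.         319.56622905]
 [  0.         501.84054744 237.78989116]
 [  0.           0.           1.        ]] [[-0.043 -0.999  0.003  0.013]
 [ 0.975 -0.042  0.216 -0.627]
 [-0.216  0.012  0.976 -1.168]
 [ 0.     0.     0.     1.   ]]
wrist [[371.64829954   0.         317.70565477]
 [  0.         371.64829954 249.37118291]
 [  0.           0.           1.        ]] [[ 0.412 -0.911 -0.002 -0.674]
 [ 0.875  0.396 -0.277  0.029]
 [ 0.253  0.112  0.961 -0.392]
 [ 0.     0.     0.     1.   ]]
```

View pics/scene0.png

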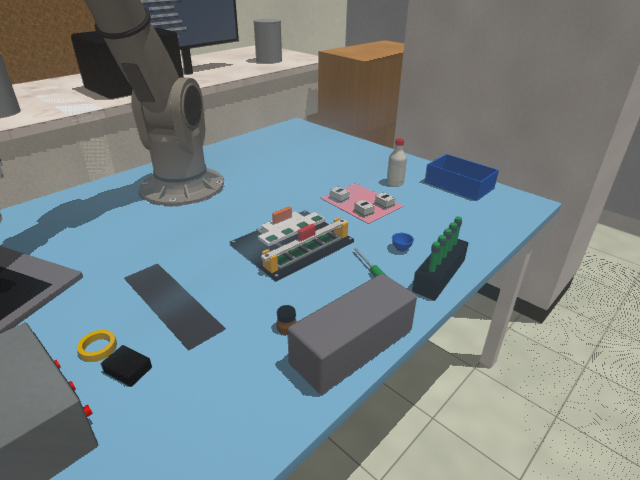

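View pics/top0.png

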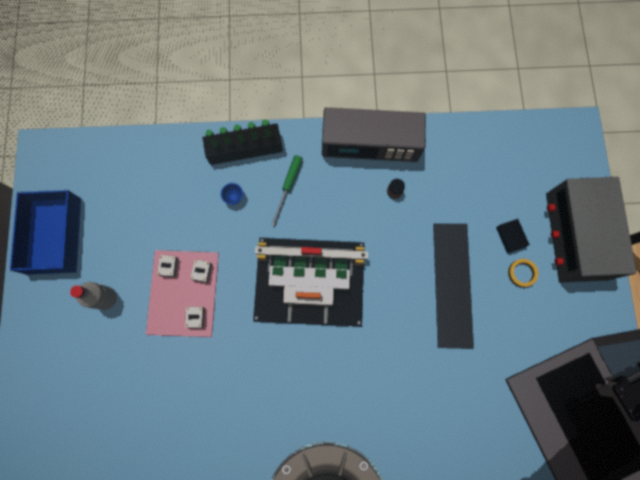

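The top view shows the fixture around (310,283) and the bar with its red grip at (312,251). The orange tab is at (309,296), three modules are on the pink pad at about (167,266), (201,271) and (194,317), and the grey pad is at (453,285). Next I'll measure them.

```bash
cat >> h.py <<'E'
def rect(P2):
    (c,s,a)=cv2.minAreaRect((P2*1000).astype(np.float32)); return np.round(c,1),np.round(s,1),round(a,1)
def comps(m,minA=20):
    n,l,st,ce=cv2.connectedComponentsWithStats(m.astype(np.uint8)); return [(l==i) for i in range(1,n) if st[i,4]>=minA]
def col(c):
    hsv=cv2.cvtColor(c['pixels'],cv2.COLOR_RGB2HSV).astype(int); return hsv[...,0],hsv[...,1],hsv[...,2]
E
python3 - <<'E'
from h import *
from scipy import ndimage
c=dict(np.load('pics/top0.npz'));P=pts(c);H,S,V=col(c)
print('bench z',P[400,100],P[400,250],P[220,420])
print('pads',P[260,155],P[285,453])
def castmask(m,h):
    cs,_=cv2.findContours(m.astype(np.uint8),cv2.RETR_EXTERNAL,cv2.CHAIN_APPROX_NONE)
    k=max(cs,key=len)[:,0]; return np.array([ray(c,u,v,h)[:2] for u,v in k])
v,u=np.mgrid[0:480,0:640]
pink=(V>90)&(S>60)&((H>165)|(H<8))&(u>130)&(u<230)&(v>240)&(v<345)
print('pink',rect(castmask(pink,.004)))
dark=(V<75)
g=dark&(u>425)&(u<480)&(v>210)&(v<360);print('pad',rect(castmask(g,.004)))
fx=(S<90)|(V<75); f=dark&(u>245)&(u<375)&(v>230)&(v<335)
vv,uu=np.where(f);print('fix',rect(np.array([ray(c,a,b,.012)[:2] for a,b in zip(uu,vv)])))
red=((H>172)|(H<5))&(S>150)&(V>90)&(u>280)&(u<340)&(v>235)&(v<262)
org=(H>=4)&(H<18)&(S>130)&(V>90)&(u>280)&(u<340)&(v>270)&(v<310)
for n,m in (('red',red),('org',org)):
    p=P[m];top=p[p[:,2]>p[:,2].max()-.006];print(n,m.sum(),p[:,2].max(),rect(top[:,:2]),top.mean(0))
yel=(H>18)&(H<35)&(S>120)&(V>90)&(u>245)&(u<380)&(v>230)&(v<275)
for m in comps(yel,4): print('yel',m.sum(),P[m].mean(0),P[m][:,2].max())
white=(S<50)&(V>150)&(u>255)&(u<365)&(v>252)&(v<310)
p=P[white];q=p[(abs(p[:,2]-.057)<.004)];print('white',rect(q[:,:2]),q.min(0),q.max(0))
for m in comps((P[...,2]>.026)&(P[...,2]<.05)&(u>140)&(u<222)&(v>245)&(v<340),50):
    p=P[m];p=p[p[:,2]>.031];print('mod',m.sum(),rect(p[:,:2]),np.median(p[:,2]))
E
```

```text
bench z [0.26258515 0.53369801 0.00380461] [0.24646124 0.17153639 0.00106628] [ 0.67928265 -0.28070208 -0.00148442]
pads [0.60148985 0.41062682 0.00256922] [ 0.5036489  -0.34778646  0.00713847]
pink (array([514.5, 338.2]), array([161.1, 209.8]), 85.4)
pad (array([ 505.9, -347.7]), array([ 84.8, 311.9]), 86.8)
fix (array([528.5,  15.8]), array([268.9, 212.3]), 84.7)
red 114 1.2760890205565265 (array([360.2,   1.4]), array([0., 0.]), 0.0) [0.36019715 0.00144498 1.27608902]
org 106 0.09562900743514513 (array([486.4,  20.8]), array([54.2,  7.5]), 87.3) [0.48541856 0.01818296 0.09182623]
yel 22 [0.6212662  0.12927896 0.05428678] 0.06268177075003312
yel 22 [ 0.59982049 -0.11099287  0.05636446] 0.062187798601248234
yel 29 [0.58966251 0.13193616 0.05248828] 0.06020045105034222
yel 23 [ 0.56778059 -0.1079338   0.05392667] 0.06258046222441394
white (array([530.9,   7.8]), array([240.1, 123.8]), 87.6) [ 0.46727311 -0.11442349  0.05300902] [0.59777962 0.12513258 0.06094198]
mod 336 (array([582.6, 373. ]), array([41. , 50.2]), 82.6) 0.034072739805930397
mod 327 (array([566.3, 288.7]), array([40.7, 49.9]), 78.7) 0.0344693870081163
mod 350 (array([452.3, 303.2]), array([40.3, 48.8]), 87.4) 0.033838372461871935
```

```bash
python3 - <<'E'
import cv2
a=cv2.imread('pics/top0.png')
cv2.imwrite('pics/crop0.png',cv2.resize(a[225:345,240:390],None,fx=5,fy=5,interpolation=cv2.INTER_CUBIC))
E
```

```text
(no output)
```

View pics/crop0.png

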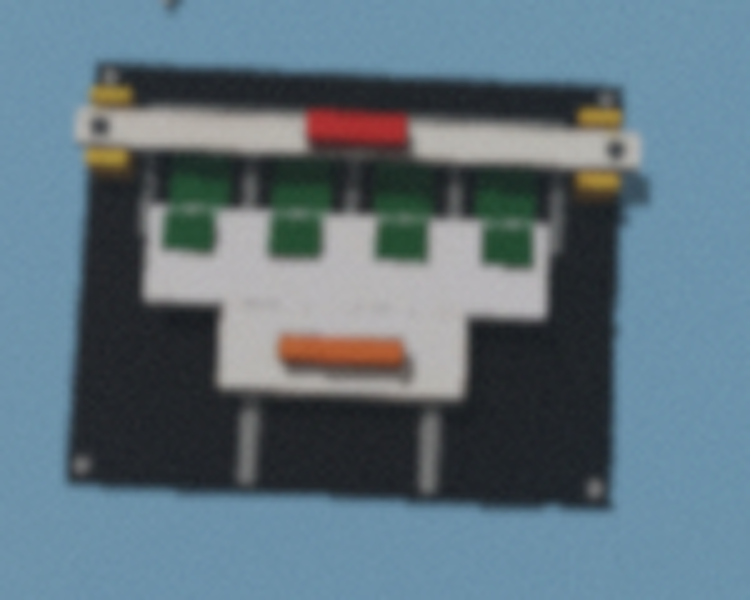

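```bash
cat >> h.py <<'E'
from scipy.spatial.transform import Rotation as Ro
def curR():
    s=monitor.sense();q=s['tool_rot'];return s,Ro.from_quat([q[1],q[2],q[3],q[0]])
def go(x,y,z,jaw,deg=True,tilt=0):
    """world target, jaw yaw in deg (mod 180), tool straight down; prints the numbers"""
    s,R=curR();best=None
    for k in (-180,0,180):
        a=np.radians(jaw+k);X=np.array([0,0,-1.]);Y=np.array([np.cos(a),np.sin(a),0]);Z=np.cross(X,Y)
        T=Ro.from_matrix(np.stack([X,Y,Z],1));rv=(R.inv()*T).as_rotvec()
        if best is None or np.linalg.norm(rv)<np.linalg.norm(best): best=rv
    d=R.inv().apply(np.array([x,y,z])-s['position'])
    print('at',s['position'].round(4),'-> shift',d.round(4),'rot',best.round(4),'rows',max(np.linalg.norm(d)/.05,np.degrees(np.linalg.norm(best))/8.59).round(1))
def fpts(c):
    K=c['K'];E=np.linalg.inv(c['extrinsics']);z=c['range_z'];v,u=np.mgrid[0:480,0:640]
    a=(u-K[0,2])/K[0,0];b=(v-K[1,2])/K[1,1];t=np.hypot(a,b)+1e-9;g=np.tan(t)/t
    P=np.stack([a*g*z,-b*g*z,-z,np.ones_like(z)],-1);return (P@E.T)[...,:3]
def fray(c,u,v,h):
    K=c['K'];E=np.linalg.inv(c['extrinsics']);a=(np.asarray(u,float)-K[0,2])/K[0,0];b=(np.asarray(v,float)-K[1,2])/K[1,1]
    t=np.hypot(a,b)+1e-9;g=np.tan(t)/t
    d=np.stack([a*g,-b*g,-np.ones_like(a)],-1)@E[:3,:3].T;o=E[:3,3]
    return o+d*((h-o[2])/d[...,2])[...,None]
E
python3 - <<'E'
from h import *
s,R=curR();print(R.as_matrix().round(3))
c=dict(np.load('pics/top0.npz'));P=pts(c);H,S,V=col(c)
v,u=np.mgrid[0:480,0:640]
red=((H>172)|(H<5))&(S>150)&(V>90)&(u>295)&(u<328)&(v>244)&(v<257)&(P[...,2]<.12)
p=P[red];top=p[p[:,2]>.078];print(red.sum(),top.mean(0),rect(top[:,:2]))
E0=np.linalg.inv(c['extrinsics']);print(E0[:3,3])
go(.59,.015,.30,-5.2)
E
```

```text
[[-0.     0.412 -0.911]
 [ 0.001 -0.911 -0.412]
 [-1.    -0.001  0.   ]]
113 [0.59467631 0.00850515 0.08482268] (array([594.7,   8.5]), array([44.3, 14. ]), 84.7)
[0.36019715 0.00144498 1.27608902]
at [ 0.2781 -0.6147  0.219 ] -> shift [-0.0806 -0.4453 -0.5437] rot [-1.0553e+00 -4.0000e-04  9.0000e-04] rows 14.1
```

Request:
apply_moves(commands="-0.08 0 0 0 0 0 0;-0.08 -0.02 -0.03 0 0 0 0;-0.08 -0.445 -0.544 -1.055 0 0 0;-0.08 -0.445 -0.544 -1.055 0 0 0;-0.08 -0.445 -0.544 -1.055 0 0 0;-0.08 -0.445 -0.544 -1.055 0 0 0;-0.08 -0.445 -0.544 -1.055 0 0 0;-0.08 -0.445 -0.544 -1.055 0 0 0;-0.08 -0.445 -0.544 -1.055 0 0 0;-0.08 -0.445 -0.544 -1.055 0 0 0;-0.08 -0.445 -0.544 -1.055 0 0 0;-0.08 -0.445 -0.544 -1.055 0 0 0;-0.08 -0.445 -0.544 -1.055 0 0 0;-0.08 -0.445 -0.544 -1.055 0 0 0;-0.08 -0.445 -0.544 -1.055 0 0 0;-0.08 -0.445 -0.544 -1.055 0 0 0;-0.08 -0.445 -0.544 -1.055 0 0 0;-0.08 -0.445 -0.544 -1.055 0 0 0;-0.08 -0.445 -0.544 -1.055 0 0 0;-0.08 -0.445 -0.544 -1.055 0 0 0", grip_force=30)

```text
time_s: 2.15
position: [0.5902, 0.0133, 0.2996]
tool_rot: [-0.476, -0.523, -0.476, 0.523]
wrist_force: [-0.8, 0.4, -0.1]
finger_gap: 0.0471
```

```bash
python3 - <<'E'
from h import *
go(.59,.015,.30,-5.2)
c=snap('wrist','w1.png')
E
```

```text
at [0.5902 0.0133 0.2996] -> shift [-0.0004 -0.0004 -0.0017] rot [-0.0021  0.0004 -0.0002] rows 0.0
```

View pics/w1.png

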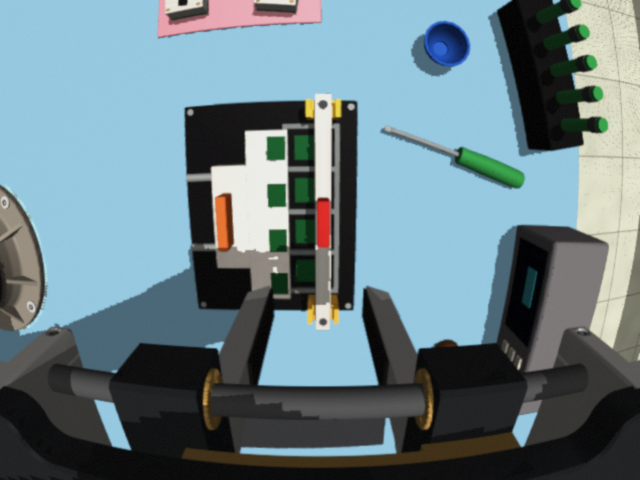

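The wrist view shows the whole fixture: the bar with its red grip at (323,223), the tab at (223,222) and the yellow supports at (323,108) and (322,308).

```bash
python3 - <<'E'
from h import *
c=dict(np.load('pics/w1.npz'));P=fpts(c);H,S,V=col(c);v,u=np.mgrid[0:480,0:640]
print('bench',P[60,100],P[60,400],'plate',P[120,220])
# corners of plate via fillet pixels
for a in ((184,107),(357,101),(198,308)): print('corner',fray(c,[a[0]],[a[1]],.012)[0].round(4))
red=((H>172)|(H<5))&(S>150)&(V>90)&(u>300)&(u<345)&(v>190)&(v<255)
def top(m,h):
    vv,uu=np.where(m);print(m.sum(),rect(fray(c,uu,vv,h)[:,:2]), P[m].mean(0).round(4),P[m][:,2].max())
top(red&(P[...,2]>.08),.085)
org=(H>=4)&(H<18)&(S>130)&(V>90)&(u>200)&(u<245)&(v>180)&(v<260)
top(org&(P[...,2]>.084),.089)
p=P[org];print('tab all',p.min(0),p.max(0))
yel=(H>18)&(H<35)&(S>120)&(V>90)&(u>290)&(u<360)
for m in comps(yel,15):
    vv,uu=np.where(m);q=fray(c,uu,vv,.057);print('yel',m.sum(),q.mean(0).round(4),P[m].mean(0).round(4))
white=(S<40)&(V>160)&(u>200)&(u<292)&(v>120)&(v<310)&(abs(P[...,2]-.057)<.006)
vv,uu=np.where(white);q=fray(c,uu,vv,.057)
psi=np.radians(-5.2);e=np.array([np.cos(psi),np.sin(psi)]);n=np.array([-e[1],e[0]])
print('white rect',rect(q[:,:2]))
a=q[:,:2]@e;b=q[:,:2]@n
for y in np.arange(b.min(),b.max(),.02):
    k=abs(b-y)<.004
    if k.sum():print(round(y,3),a[k].min().round(4),a[k].max().round(4))
bar=(S<40)&(V>90)&(u>312)&(u<334)&(v>90)&(v<332)&(P[...,2]>.048)
top(bar,.055)
E
```

```text
bench [ 3.09438706e-01  2.61646666e-01 -2.84340838e-04] [7.10240491e-01 1.96576574e-01 6.99278326e-05] plate [0.48157411 0.139681   0.01142759]
corner [0.4366 0.1639 0.012 ]
corner [0.6495 0.1444 0.012 ]
corner [ 0.4118 -0.1044  0.012 ]
586 (array([595.5,  13.2]), array([49.2, 12.6]), 84.6) [0.5955 0.0141 0.0871] 0.4644905043433735
587 (array([489.7,  24.4]), array([58.5, 12.5]), 84.8) [0.4895 0.0249 0.0888] 0.4644905043433735
tab all [ 0.48079991 -0.0048482   0.06309339] [0.59760764 0.09414477 0.4644905 ]
yel 160 [0.592  0.1351 0.057 ] [0.5918 0.1358 0.0498]
yel 175 [0.6214 0.1326 0.057 ] [0.6218 0.1332 0.0504]
yel 111 [ 0.5709 -0.1022  0.057 ] [ 0.5705 -0.1049  0.0512]
yel 113 [ 0.5991 -0.1042  0.057 ] [ 0.599  -0.1048  0.0557]
white rect (array([515.2,  37.8]), array([161.8,  86.7]), 84.7)
0.003 0.5329 0.5388
0.023 0.5288 0.5405
0.043 0.4667 0.5527
0.063 0.4671 0.553
0.083 0.467 0.5523
0.103 0.467 0.5527
0.123 0.4669 0.553
0.143 0.5078 0.5521
0.163 0.5071 0.5523
2876 (array([596.1,  12.1]), array([277.7,  20.6]), 84.6) [0.5969 0.0263 0.0574] 0.4644905043433735
```

```bash
python3 - <<'E'
from h import *
go(.5955,.013,.073,-5.3)
E
```

```text
at [0.5902 0.0135 0.2997] -> shift [ 2.267e-01  5.200e-03 -1.000e-04] rot [-0.0002  0.0003 -0.0002] rows 4.5
```

Request:
apply_moves(commands="0.05 0.005 0 0 0 0 0;0.1 0.005 0 0 0 0 0;0.14 0.005 0 0 0 0 0;0.17 0.005 0 0 0 0 0;0.17 0.005 0 0 0 0 0")

```text
time_s: 2.7
position: [0.593, 0.0132, 0.126]
tool_rot: [-0.475, -0.521, -0.478, 0.524]
wrist_force: [0.4, -0.0, 0.2]
finger_gap: 0.0471
```

```bash
python3 - <<'E'
from h import *
go(.5955,.013,.073,-5.3)
c=snap('wrist','w2.png')
E
```

```text
at [0.593  0.0132 0.126 ] -> shift [ 0.053   0.0028 -0.    ] rot [0.0007 0.0007 0.0059] rows 1.1
```

View pics/w2.png

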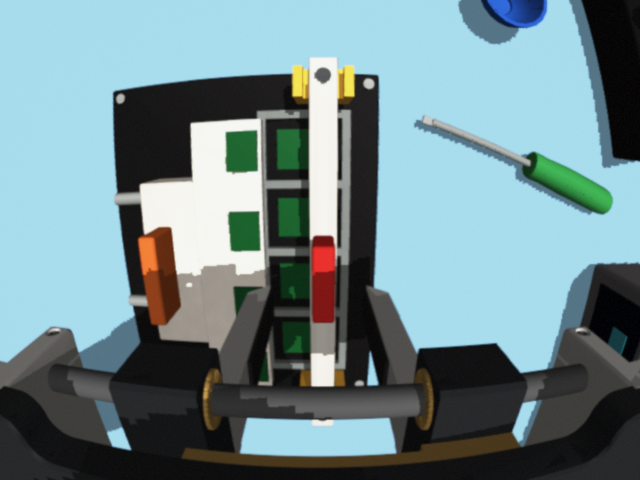

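The red grip, at (322,280), lies centred between the fingertips at about (267,290) and (370,290). I'll descend and grip it.

Request:
apply_moves(commands="0.03 0.002 0 0 0 0 0;0.053 0.002 0 0 0 0 0;0.053 0.002 0 0 0 0 0;0.053 0.002 0 0 0 0 0;0.053 0.002 0 0 0 0 1;0.053 0.002 0 0 0 0 1;0.053 0.002 0 0 0 0 1;0.053 0.002 0 0 0 0 1;0.053 0.002 0 0 0 0 1;0.053 0.002 0 0 0 0 1", grip_force=40)

```text
time_s: 3.75
position: [0.5975, 0.014, 0.0768]
tool_rot: [0.477, 0.522, 0.477, -0.522]
wrist_force: [-1.6, 0.1, 6.3]
finger_gap: 0.0137
```

```bash
python3 - <<'E'
from h import *
c=snap('wrist','w3.png');s,R=curR();print(s['position'],Ro.as_matrix(R).round(4),s['finger_gap'],s['wrist_force'])
P=fpts(c);H,S,V=col(c);v,u=np.mgrid[0:480,0:640]
red=((H>172)|(H<5))&(S>150)&(V>90)
yel=(H>18)&(H<35)&(S>120)&(V>90)&(v<120)
for m in comps(yel,30):
    vv,uu=np.where(m);print(m.sum(),fray(c,uu,vv,.057).mean(0).round(4),fray(c,uu,vv,.057).max(0).round(4))
E
```

```text
[0.5974942  0.01398194 0.07680052] [[ 1.000e-04  9.958e-01 -9.100e-02]
 [-1.000e-04 -9.100e-02 -9.958e-01]
 [-1.000e+00  1.000e-04  1.000e-04]] 0.013575409175229505 [-2.61627106 -0.55837598  6.6130516 ]
857 [0.5931 0.1347 0.057 ] [0.5998 0.1461 0.057 ]
614 [0.622  0.1327 0.057 ] [0.6263 0.1432 0.057 ]
```

View pics/w3.png

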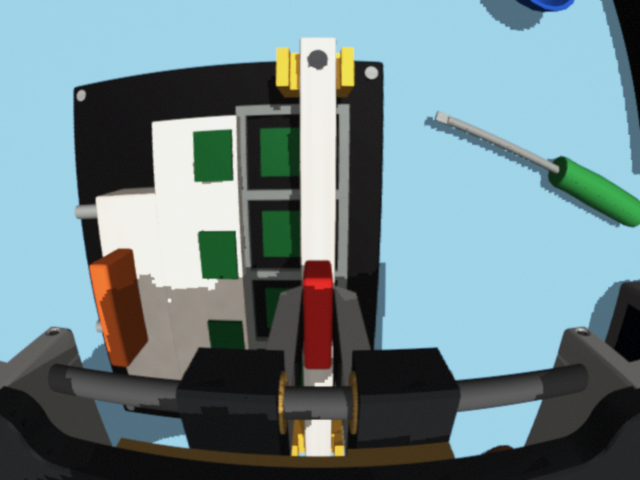

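Request:
apply_moves(commands="-0.04 0 0 0 0 0 1;-0.08 0 0 0 0 0 1;-0.08 0 0 0 0 0 1;-0.08 0 0 0 0 0 1")

```text
time_s: 4.2
position: [0.5976, 0.0139, 0.1569]
tool_rot: [0.477, 0.523, 0.476, -0.522]
wrist_force: [-0.0, 0.3, -2.1]
finger_gap: 0.0136
```

```bash
python3 - <<'E'
from h import *
s,R=curR();print(s['q'].round(2),s['wrist_force'],s['finger_gap'])
go(.506,-.345,.15,86.8)
go(.506,-.345,.15,84.5)
E
```

```text
[ 0.23  0.4  -0.46  1.82  0.21  0.97 -0.41] [-0.00362331  0.27590779 -2.08925276] 0.013580990336604325
at [0.5976 0.0139 0.1569] -> shift [ 0.0068 -0.0585  0.3657] rot [ 1.5354e+00 -9.0000e-04 -1.1000e-03] rows 10.2
at [0.5976 0.0139 0.1569] -> shift [ 0.0068 -0.0585  0.3657] rot [-1.566e+00  1.100e-03 -9.000e-04] rows 10.4
```

Request:
apply_moves(commands="0 -0.058 0.366 1.535 0 0 1;0 -0.058 0.366 1.535 0 0 1;0 -0.058 0.366 1.535 0 0 1;0 -0.058 0.366 1.535 0 0 1;0 -0.058 0.366 1.535 0 0 1;0 -0.058 0.366 1.535 0 0 1;0 -0.058 0.366 1.535 0 0 1;0 -0.058 0.366 1.535 0 0 1;0 -0.058 0.366 1.535 0 0 1;0 -0.058 0.366 1.535 0 0 1;0 -0.058 0.366 1.535 0 0 1;0 -0.058 0.366 1.535 0 0 1;0 -0.058 0.366 1.535 0 0 1;0 -0.058 0.366 1.535 0 0 1;0 -0.058 0.366 1.535 0 0 1;0 -0.058 0.366 1.535 0 0 1")

```text
time_s: 5.8
position: [0.5063, -0.3452, 0.1564]
tool_rot: [0.019, -0.707, 0.019, 0.707]
wrist_force: [-0.4, -1.0, -2.0]
finger_gap: 0.0139
```

```bash
python3 - <<'E'
from h import *
s,R=curR();print(s['q'].round(2),s['wrist_force'],s['finger_gap'])
go(.506,-.345,.15,86.8)
c=snap('wrist','w4.png');c=snap('top','t4.png')
E
```

```text
[ 0.52  0.39 -0.03  1.81  0.01  0.95 -1.14] [-0.41573322 -0.98384416 -2.01016216] 0.0139182664876144
at [ 0.5063 -0.3452  0.1564] -> shift [ 0.0064 -0.0002  0.0003] rot [0.001  0.0001 0.0001] rows 0.1
```

View pics/w4.png

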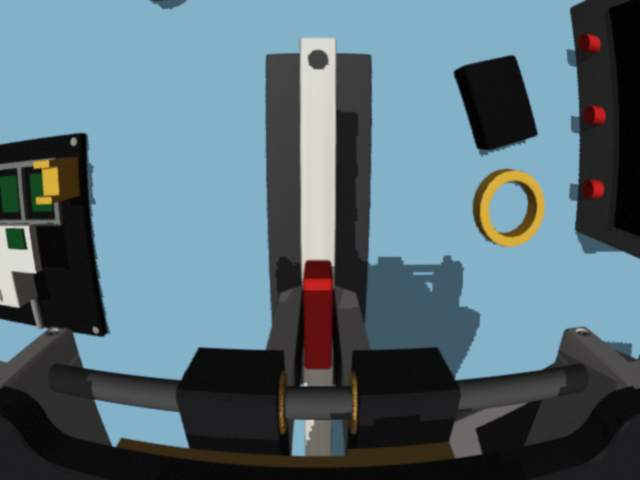

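View pics/t4.png

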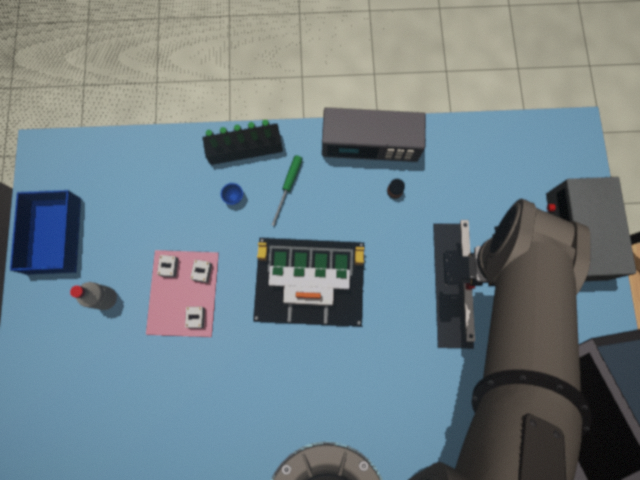

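The bar hangs parallel to the grey pad and centred over it (bar at column 318, pad columns 266–371). I'll lower it.

Request:
apply_moves(commands="0.045 0 0 0 0 0 1;0.085 0 0 0 0 0 1;0.108 0 0 0 0 0 1;0.116 0 0 0 0 0 1;0.12 0 0 0 0 0 1;0.12 0 0 0 0 0 1;0.12 0 0 0 0 0 1")

```text
time_s: 6.6
position: [0.5071, -0.3457, 0.0378]
tool_rot: [-0.019, 0.707, -0.02, -0.706]
wrist_force: [0.1, 0.2, -1.7]
finger_gap: 0.0136
```

```bash
python3 - <<'E'
from h import *
s,R=curR();print(s['position'],s['wrist_force'],s['finger_gap'])
E
```

```text
[ 0.50712864 -0.34566551  0.03783606] [ 0.09869656  0.2221535  -1.6865727 ] 0.013641967321194418
```

Request:
apply_moves(commands="0.002 0 0 0 0 0 1;0.003 0 0 0 0 0 1;0.003 0 0 0 0 0 1")

```text
time_s: 6.9
position: [0.5072, -0.3457, 0.0357]
tool_rot: [-0.019, 0.708, -0.02, -0.706]
wrist_force: [-5.9, 3.3, 22.7]
finger_gap: 0.0138
```

Request:
apply_moves(commands="-0.001 0 0 0 0 0 1;-0.001 0 0 0 0 0 0;-0.001 0 0 0 0 0 0;-0.001 0 0 0 0 0 0;-0.001 0 0 0 0 0 0;-0.02 0 0 0 0 0 0;-0.06 0 0 0 0 0 0;-0.1 0 0 0 0 0 0;-0.12 0 0 0 0 0 0;-0.12 0 0 0 0 0 0")

```text
time_s: 7.9
position: [0.5078, -0.3461, 0.1567]
tool_rot: [-0.019, 0.708, -0.02, -0.705]
wrist_force: [0.2, -0.2, -0.4]
finger_gap: 0.0467
```

```bash
python3 - <<'E'
from h import *
c=snap('wrist','w5.png');s,R=curR();print(s['wrist_force'])
go(.4897,.0244,.15,-5.3)
c=snap('top','t5.png')
E
```

```text
[-1.05677067 -0.14759209 -0.73118574]
at [ 0.507  -0.3456  0.1548] -> shift [ 0.0043 -0.3685  0.0377] rot [-1.5336e+00 -1.0000e-03 -2.5000e-03] rows 10.2
```

View pics/w5.png

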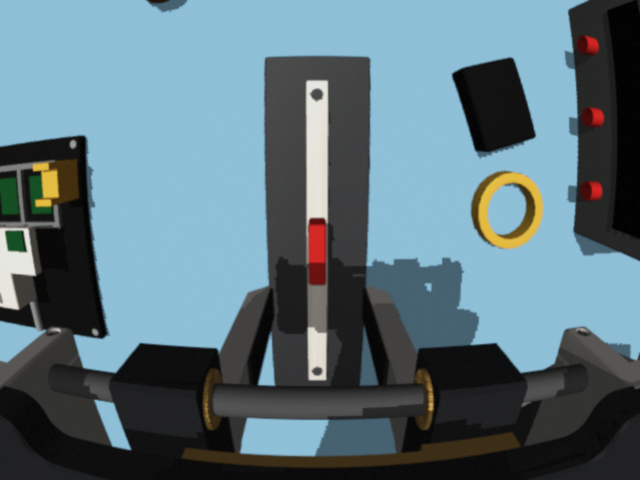

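The bar lies centred on the pad, with its grip at (317,250). Next is the tab.

Request:
apply_moves(commands="0 -0.369 0.038 -1.534 0 0 0;0 -0.369 0.038 -1.534 0 0 0;0 -0.369 0.038 -1.534 0 0 0;0 -0.369 0.038 -1.534 0 0 0;0 -0.369 0.038 -1.534 0 0 0;0 -0.369 0.038 -1.534 0 0 0;0 -0.369 0.038 -1.534 0 0 0;0 -0.369 0.038 -1.534 0 0 0;0 -0.369 0.038 -1.534 0 0 0;0 -0.369 0.038 -1.534 0 0 0;0 -0.369 0.038 -1.534 0 0 0;0 -0.369 0.038 -1.534 0 0 0;0 -0.369 0.038 -1.534 0 0 0;0 -0.369 0.038 -1.534 0 0 0;0 -0.369 0.038 -1.534 0 0 0")

```text
time_s: 9.5
position: [0.4887, 0.0254, 0.1533]
tool_rot: [-0.476, -0.523, -0.476, 0.523]
wrist_force: [-0.6, -0.2, 0.4]
finger_gap: 0.0469
```

```bash
python3 - <<'E'
from h import *
go(.4897,.0244,.079,-5.3)
c=snap('wrist','w6.png')
P=fpts(c);H,S,V=col(c);v,u=np.mgrid[0:480,0:640]
org=(H>=4)&(H<18)&(S>130)&(V>90)&(v>180)&(v<340)&(u>200)&(u<400)&(P[...,2]>.085)&(P[...,2]<.1)
vv,uu=np.where(org);print(org.sum(),rect(fray(c,uu,vv,.089)[:,:2]))
E
```

```text
at [0.4887 0.0254 0.1533] -> shift [0.0743 0.0011 0.0009] rot [-0.0003 -0.0001  0.0003] rows 1.5
1418 (array([487.9,  24.5]), array([59.3, 10.6]), 85.0)
```

View pics/w6.png

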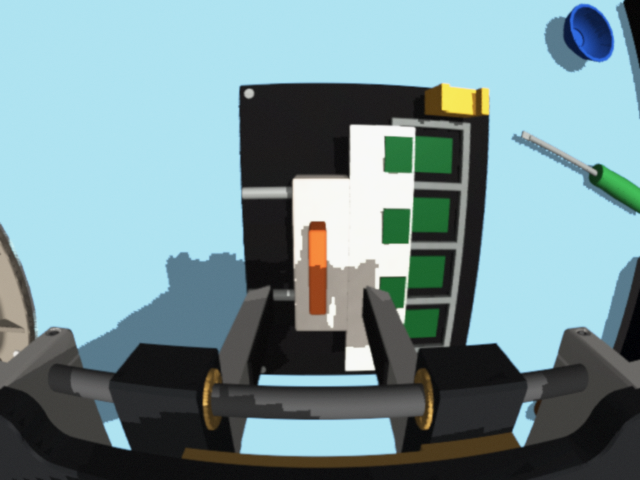

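Request:
apply_moves(commands="0.04 0 0 0 0 0 0;0.074 0 0 0 0 0 0;0.074 0 0 0 0 0 0;0.074 0 0 0 0 0 0;0.074 0 0 0 0 0 1;0.074 0 0 0 0 0 1;0.074 0 0 0 0 0 1;0.074 0 0 0 0 0 1;0.074 0 0 0 0 0 1;0.074 0 0 0 0 0 1")

```text
time_s: 10.55
position: [0.489, 0.0253, 0.0798]
tool_rot: [0.477, 0.523, 0.476, -0.522]
wrist_force: [-0.6, -0.2, 6.5]
finger_gap: 0.0116
```

Request:
apply_moves(commands="0 -0.01 0 0 0 0 1;0 -0.02 0 0 0 0 1;0 -0.03 0 0 0 0 1;0 -0.036 0 0 0 0 1;0 -0.036 0 0 0 0 1;0 -0.036 0 0 0 0 1")

```text
time_s: 11.15
position: [0.4524, 0.0286, 0.0798]
tool_rot: [0.477, 0.522, 0.476, -0.522]
wrist_force: [-1.3, -0.9, 7.0]
finger_gap: 0.0115
```

```bash
python3 - <<'E'
from h import *
c=snap('wrist','w7.png');s,R=curR();print(s['position'],s['wrist_force'],s['finger_gap'])
E
```

```text
[0.45249911 0.02861269 0.0797965 ] [-1.52608934 -1.524998    8.55717984] 0.011499733066077412
```

View pics/w7.png

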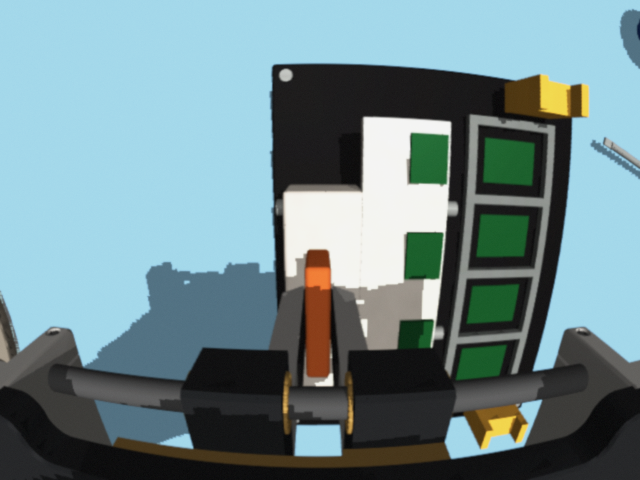

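Request:
apply_moves(commands="0 -0.004 0 0 0 0 1;0 -0.007 0 0 0 0 1;0 -0.009 0 0 0 0 1;0 -0.009 0 0 0 0 1")

```text
time_s: 11.6
position: [0.4458, 0.0293, 0.0799]
tool_rot: [0.477, 0.524, 0.475, -0.521]
wrist_force: [15.5, -3.9, -10.9]
finger_gap: 0.0118
```

```bash
python3 - <<'E'
from h import *
s,R=curR();print(s['position'],s['wrist_force'],s['finger_gap'])
E
```

```text
[0.4457807  0.02927682 0.07991369] [ 15.46491329  -3.85723517 -10.86347946] 0.011808005192991284
```

Force has risen to 16 N after 43 mm of travel, so the carriage is at its back stop. I'll release it and look at the modules.

Request:
apply_moves(commands="0 0.002 0 0 0 0 1;0 0.002 0 0 0 0 0;0 0.002 0 0 0 0 0;0 0.002 0 0 0 0 0;0 0.002 0 0 0 0 0;-0.04 0.002 0 0 0 0 0;-0.08 0.002 0 0 0 0 0;-0.12 0.002 0 0 0 0 0;-0.16 0.002 0 0 0 0 -1;-0.16 0.002 0 0 0 0 -1")

```text
time_s: 12.6
position: [0.448, 0.0297, 0.2441]
tool_rot: [0.478, 0.524, 0.475, -0.521]
wrist_force: [0.0, -0.1, -0.3]
finger_gap: 0.0596
```

```bash
python3 - <<'E'
from h import *
s,R=curR();print(s['position'],s['wrist_force'],s['finger_gap'])
go(.52,.25,.28,-5.3)
E
```

```text
[0.44804961 0.02972898 0.2441379 ] [ 0.0214877  -0.13025997 -0.30734121] 0.05964189507641101
at [0.448  0.0297 0.2441] -> shift [-0.0354  0.0516 -0.226 ] rot [ 0.0003 -0.0006 -0.007 ] rows 4.7
```

Request:
apply_moves(commands="-0.035 0.052 -0.226 0 0 0 -1;-0.035 0.052 -0.226 0 0 0 -1;-0.035 0.052 -0.226 0 0 0 -1;-0.035 0.052 -0.226 0 0 0 -1;-0.035 0.052 -0.226 0 0 0 -1;-0.035 0.052 -0.226 0 0 0 -1;-0.035 0.052 -0.226 0 0 0 -1;-0.035 0.052 -0.226 0 0 0 -1")

```text
time_s: 13.4
position: [0.5183, 0.2484, 0.2739]
tool_rot: [-0.476, -0.522, -0.476, 0.523]
wrist_force: [0.3, 0.3, -0.1]
finger_gap: 0.0941
```

```bash
cat >> h.py <<'E'
def mods(c,fish=True,zt=.034):
    P=fpts(c) if fish else pts(c)
    v,u=np.mgrid[0:480,0:640]
    m=(abs(P[...,2]-zt)<.006)&(P[...,1]>.2)&(P[...,1]<.46)&(P[...,0]>.38)&(P[...,0]<.66)&(v<330)
    for k in comps(m,100):
        vv,uu=np.where(k);q=fray(c,uu,vv,zt) if fish else np.array([ray(c,a,b,zt) for a,b in zip(uu,vv)])
        print('mod',k.sum(),'px',uu.mean().round(),vv.mean().round(),rect(q[:,:2]))
E
python3 - <<'E'
from h import *
c=snap('wrist','w8.png');mods(c)
c=snap('top','t8.png');mods(c,False)
E
```

```text
mod 1654 px 366.0 98.0 (array([582.3, 376.2]), array([41. , 50.4]), 82.7)
mod 1598 px 254.0 173.0 (array([452.2, 307. ]), array([40.7, 50.7]), 87.8)
mod 1652 px 358.0 176.0 (array([566.3, 292.2]), array([40.6, 51.1]), 78.8)
```

View pics/w8.png

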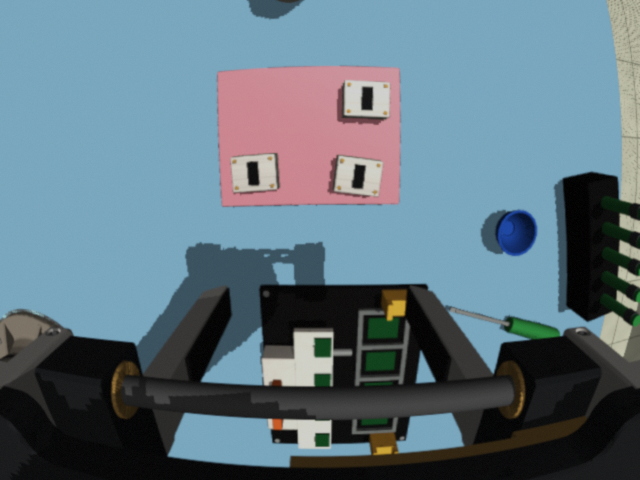

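Three modules are on the pink pad, at pixels (366,98), (254,173) and (358,176), each measuring 50×40 mm. The pocket centres come from the green floors in w7 and w6.

```bash
python3 - <<'E'
from h import *
O=np.array([.5821,.0148]);psi=np.radians(-5.25);e=np.array([np.cos(psi),np.sin(psi)]);n=np.array([-e[1],e[0]])
for y in (.078,.026,-.026,-.078): print('nominal',y,(O+n*y).round(4))
for f in ('w7','w8'):
    c=dict(np.load(f'pics/{f}.npz'));H,S,V=col(c);P=fpts(c)
    gr=(H>45)&(H<90)&(S>90)&(P[...,2]<.03)
    for k in comps(gr,150):
        vv,uu=np.where(k);q=fray(c,uu,vv,.0125)
        if abs(q.mean(0)[1])<.12 and abs(q.mean(0)[0]-.58)<.05: print(f,k.sum(),uu.mean(),vv.mean(),rect(q[:,:2]),P[k].mean(0).round(4))
    # grey walls top
    w=(S<60)&(V>110)&(V<215)&(abs(P[...,2]-.018)<.005)
    vv,uu=np.where(w&(P[...,0]>.52));q=fray(c,uu,vv,.018);q=q[(abs(q[:,0]-.58)<.06)&(abs(q[:,1])<.14)]
    a=(q[:,:2]-O)@e;b=(q[:,:2]-O)@n;print('walls x',np.percentile(a,[1,99]).round(4),'y',np.percentile(b,[1,99]).round(4),len(a))
E
```

```text
nominal 0.078 [0.5892 0.0925]
nominal 0.026 [0.5845 0.0407]
nominal -0.026 [ 0.5797 -0.0111]
nominal -0.078 [ 0.575  -0.0629]
w7 2313 508.06052745352355 161.61392131431043 (array([588.6,  92.6]), array([31.3, 41.7]), 84.8) [0.5882 0.0927 0.0121]
w7 2137 501.7894244267665 235.44033692091716 (array([584.1,  40.9]), array([31.2, 41.6]), 84.9) [0.5836 0.0411 0.012 ]
w7 1839 492.0913539967374 303.2871125611745 (array([579.3, -10.8]), array([31.6, 41.8]), 85.3) [ 0.579  -0.0107  0.012 ]
w7 1424 480.4136235955056 361.29424157303373 (array([574.6, -61.7]), array([30.5, 41.8]), 84.7) [ 0.5743 -0.0616  0.012 ]
walls x [-0.0458  0.0331] y [-0.0799  0.1062] 5687
w8 669 382.2929745889387 328.0493273542601 (array([588.7,  92.6]), array([32.8, 43.2]), 83.6) [0.5882 0.0924 0.012 ]
w8 607 379.998352553542 360.72817133443164 (array([584.2,  41.3]), array([33.6, 42.6]), 85.8) [0.5841 0.0412 0.012 ]
w8 185 373.9081081081081 421.65945945945947 (array([573.9, -72.1]), array([14.3, 43.2]), 85.5) [ 0.5738 -0.0725  0.0119]
walls x [-0.0655  0.043 ] y [-0.1191  0.1032] 116
```

```bash
python3 - <<'E'
from h import *
go(.5663,.2922,.10,-11.2)
E
```

```text
at [0.5185 0.2482 0.2743] -> shift [ 0.1743  0.0435 -0.0484] rot [0.1019 0.0007 0.    ] rows 3.7
```

Request:
apply_moves(commands="0.04 0.0435 -0.0485 0.102 0 0 -1;0.09 0.0435 -0.0485 0.102 0 0 -1;0.13 0.0435 -0.0485 0.102 0 0 -1;0.16 0.0435 -0.0485 0.102 0 0 -1;0.17 0.0435 -0.0485 0.102 0 0 -1;0.17 0.0435 -0.0485 0.102 0 0 -1")

```text
time_s: 14.1
position: [0.566, 0.2929, 0.104]
tool_rot: [-0.449, -0.546, -0.449, 0.547]
wrist_force: [0.6, -0.2, 0.6]
finger_gap: 0.0945
```

```bash
python3 - <<'E'
from h import *
c=snap('wrist','w9.png');P=fpts(c);v,u=np.mgrid[0:480,0:640]
m=(abs(P[...,2]-.034)<.006)&(P[...,1]>.2)&(v<330)
for k in comps(m,100):
    vv,uu=np.where(k);q=fray(c,uu,vv,.034);print(k.sum(),rect(q[:,:2]),vv.max())
go(.5663,.2922,.027,-11.2)
E
```

```text
4932 (array([583. , 376.6]), array([39.7, 50.1]), 83.7) 173
4236 (array([567. , 293.5]), array([41.1, 50.4]), 78.8) 296
3336 (array([453.9, 307.4]), array([41.1, 52.6]), 87.8) 306
729 (array([762.9, 221.8]), array([41.1, 61.8]), 85.6) 329
at [0.5668 0.2936 0.1057] -> shift [ 0.0787 -0.0002  0.0015] rot [ 0.0008 -0.0004 -0.0005] rows 1.6
```

View pics/w9.png

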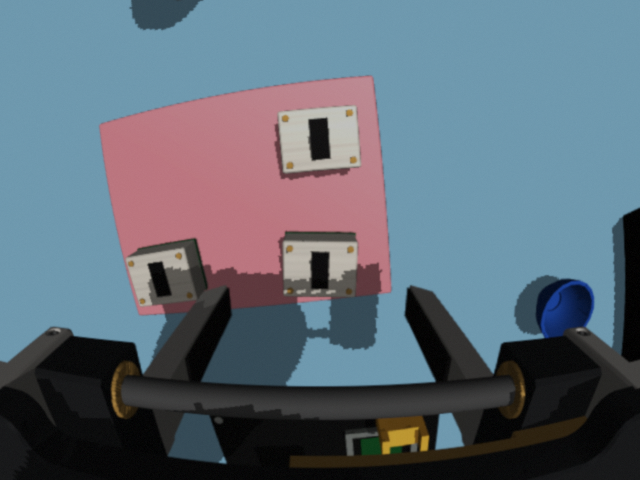

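Module A, at (320,264), sits between the fingertips. I'll go down and grip it.

Request:
apply_moves(commands="0.04 0 0 0 0 0 -1;0.07 0 0 0 0 0 -1;0.079 0 0 0 0 0 -1;0.079 0 0 0 0 0 -1;0.079 0 0 0 0 0 1;0.079 0 0 0 0 0 1;0.079 0 0 0 0 0 1;0.079 0 0 0 0 0 1;0.079 0 0 0 0 0 1;0.079 0 0 0 0 0 1;0.04 0 0 0 0 0 1;0 0 0 0 0 0 1;0 0 0 0 0 0 1;0 0 0 0 0 0 1")

```text
time_s: 15.55
position: [0.5667, 0.2938, 0.1051]
tool_rot: [0.449, 0.547, 0.449, -0.546]
wrist_force: [0.8, -0.6, -2.4]
finger_gap: 0.0494
```

```bash
python3 - <<'E'
from h import *
c=snap('wrist','w10.png');s,R=curR();print(s['wrist_force'],s['finger_gap'])
go(.5888,.0927,.105,-5.25)
E
```

```text
[-0.49480502 -1.23223522 -1.4428015 ] 0.05013589926096404
at [0.5661 0.2935 0.104 ] -> shift [-0.0009  0.061   0.1926] rot [-0.1026  0.0004  0.0002] rows 4.0
```

View pics/w10.png

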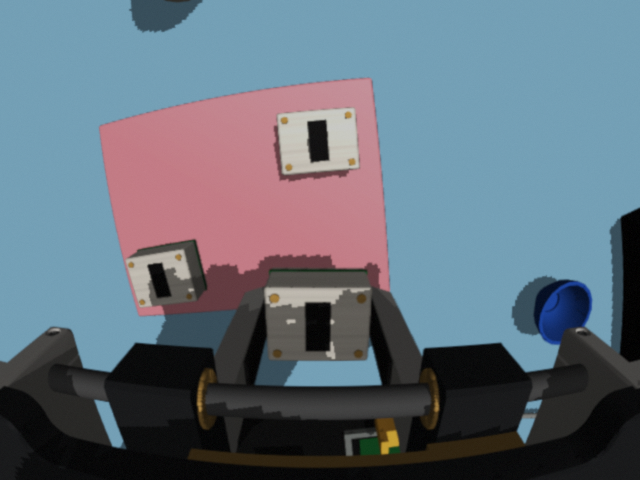

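```bash
cat >> h.py <<'E'
def held(c,rel=.007):
    s,R=curR();P=fpts(c);v,u=np.mgrid[0:480,0:640];H,S,V=col(c);h=s['position'][2]+rel
    Q=R.inv().apply((P-s['position']).reshape(-1,3)).reshape(P.shape)
    m=(abs(Q[...,0]+rel)<.005)&(abs(Q[...,1])<.0255)&(abs(Q[...,2])<.035)
    k=max(comps(m,50),key=lambda a:a.sum());vv,uu=np.where(k);q=fray(c,uu,vv,h)
    t=R.inv().apply(q-s['position']);print('z est',np.median(P[k][:,2])-s['position'][2]);print('held in tool yz:',rect(t[:,1:]))
E
python3 - <<'E'
from h import *
held(dict(np.load('pics/w10.npz')))
E
```

```text
z est 0.009106474918705296
held in tool yz: (array([-0.,  1.]), array([52.3, 42.7]), 0.0)
```

Request:
apply_moves(commands="-0.001 0.061 0.192 -0.103 0 0 1;-0.001 0.061 0.192 -0.103 0 0 1;-0.001 0.061 0.192 -0.103 0 0 1;-0.001 0.061 0.192 -0.103 0 0 1;-0.001 0.061 0.192 -0.103 0 0 1;-0.001 0.061 0.192 -0.103 0 0 1;-0.001 0.061 0.192 -0.103 0 0 1;-0.001 0.061 0.192 -0.103 0 0 1")

```text
time_s: 16.4
position: [0.5887, 0.0954, 0.1051]
tool_rot: [-0.477, -0.522, -0.478, 0.522]
wrist_force: [0.8, 0.4, -1.7]
finger_gap: 0.0495
```

```bash
python3 - <<'E'
from h import *
c=snap('wrist','w11.png');s,R=curR();print(s['wrist_force'],s['finger_gap']);held(c)
go(.5888,.0927,.036,-5.25)
H,S,V=col(c);P=fpts(c)
gr=(H>45)&(H<90)&(S>90)&(P[...,2]<.03)
for k in comps(gr,150):
        vv,uu=np.where(k);q=fray(c,uu,vv,.0125);print(k.sum(),rect(q[:,:2]))
E
```

```text
[-0.64947456  0.00936427 -0.79396655] 0.04971181852435297
z est 0.007919354551649854
held in tool yz: (array([0.1, 0.7]), array([42.4, 52.4]), 90.0)
at [0.5887 0.0953 0.1052] -> shift [0.0692 0.0003 0.0027] rot [ 0.0029 -0.0005  0.0006] rows 1.4
1446 (array([589.4,  98.7]), array([18.9, 41.5]), 84.9)
2221 (array([821.8,  52.8]), array([ 25.7, 119. ]), 68.1)
1086 (array([580. ,  -5.6]), array([22. , 41.5]), 84.9)
763 (array([574.5, -67.8]), array([21.3, 41.8]), 85.0)
```

View pics/w11.png

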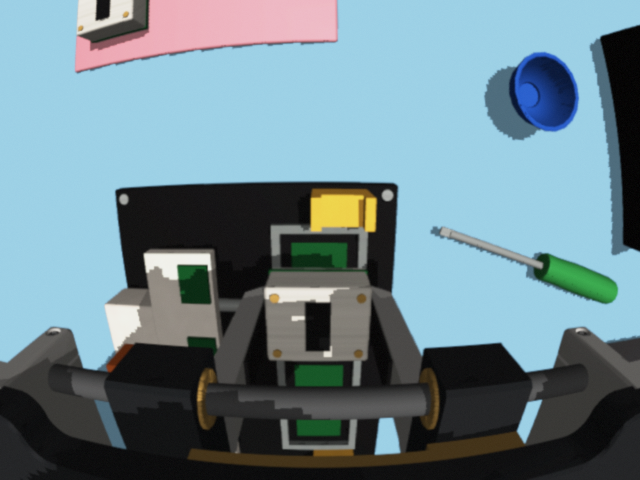

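Request:
apply_moves(commands="0.02 0 0.002 0 0 0 1;0.045 0 0.002 0 0 0 1;0.055 0 0.002 0 0 0 1;0.062 0 0.002 0 0 0 1;0.067 0 0.002 0 0 0 1;0.069 0 0.002 0 0 0 1;0.07 0 0.002 0 0 0 1;0.07 0 0.002 0 0 0 1")

```text
time_s: 17.25
position: [0.5893, 0.0918, 0.0359]
tool_rot: [0.477, 0.522, 0.477, -0.522]
wrist_force: [0.1, 0.3, -1.8]
finger_gap: 0.0496
```

```bash
python3 - <<'E'
from h import *
c=snap('wrist','w12.png');s,R=curR();print(s['position'],s['wrist_force'],s['finger_gap'])
E
```

```text
[0.58923775 0.09174666 0.03597579] [ 0.04149977 -0.16358486 -1.53417056] 0.04980939954890501
```

View pics/w12.png

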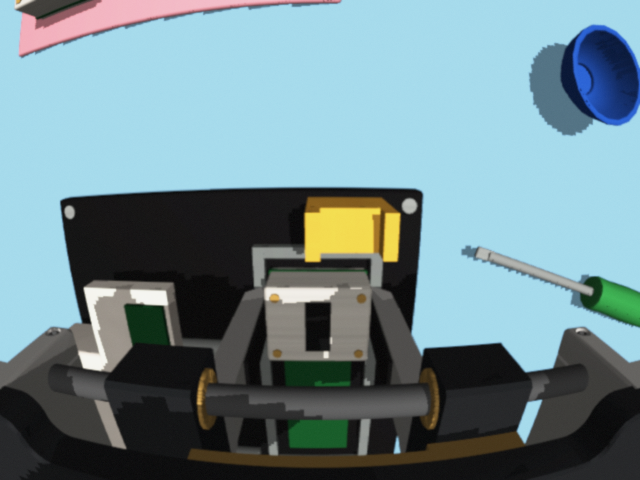

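Request:
apply_moves(commands="0.001 0 0 0 0 0 1;0.002 0 0 0 0 0 1;0.002 0 0 0 0 0 1")

```text
time_s: 17.6
position: [0.5892, 0.0917, 0.0337]
tool_rot: [0.477, 0.522, 0.477, -0.522]
wrist_force: [-0.7, -0.2, 1.9]
finger_gap: 0.0498
```

On the floor now; the force has turned upward. Release, lift and check.

Request:
apply_moves(commands="0 0 0 0 0 0 -0.4;0 0 0 0 0 0 -0.4;0 0 0 0 0 0 -0.4;0 0 0 0 0 0 -0.4;-0.03 0 0 0 0 0 -0.4;-0.07 0 0 0 0 0 -0.4;-0.11 0 0 0 0 0 -1;-0.15 0 0 0 0 0 -1;-0.15 0 0 0 0 0 -1")

```text
time_s: 18.5
position: [0.5913, 0.0926, 0.1888]
tool_rot: [0.478, 0.524, 0.475, -0.52]
wrist_force: [0.1, 1.5, -0.8]
finger_gap: 0.0865
```

```bash
python3 - <<'E'
from h import *
c=snap('wrist','w13.png');go(.46,.27,.18,-2.2)
E
```

```text
at [0.5903 0.092  0.1861] -> shift [ 0.0055 -0.146  -0.1654] rot [-0.053  -0.0006 -0.0045] rows 4.4
```

View pics/w13.png

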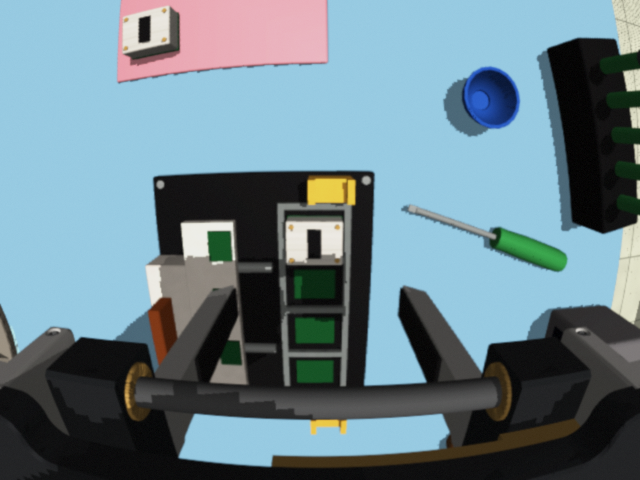

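Module A is flat in the first pocket at (315,240). Module B is next.

Request:
apply_moves(commands="0.005 -0.15 -0.18 -0.053 0 0 -1;0.005 -0.15 -0.18 -0.053 0 0 -1;0.005 -0.15 -0.18 -0.053 0 0 -1;0.005 -0.15 -0.18 -0.053 0 0 -1;0.005 -0.15 -0.18 -0.053 0 0 -1;0.005 -0.15 -0.18 -0.053 0 0 -1;0.005 -0.15 -0.18 -0.053 0 0 -1;0.005 -0.15 -0.18 -0.053 0 0 -1")

```text
time_s: 19.35
position: [0.4564, 0.2834, 0.1778]
tool_rot: [-0.49, -0.509, -0.49, 0.51]
wrist_force: [0.7, -0.3, -2.3]
finger_gap: 0.0943
```

```bash
python3 - <<'E'
from h import *
c=snap('wrist','w14.png');P=fpts(c);v,u=np.mgrid[0:480,0:640]
m=(abs(P[...,2]-.034)<.006)&(P[...,1]>.2)&(v<330)
for k in comps(m,100):
    vv,uu=np.where(k);q=fray(c,uu,vv,.034);print(k.sum(),uu.mean(),vv.mean(),rect(q[:,:2]))
go(.453,.307,.10,-2.2)
E
```

```text
2461 458.86915887850466 131.03169443315724 (array([581.7, 376.6]), array([40.5, 52.1]), 84.1)
2671 311.8116810183452 213.15761886933734 (array([451.7, 307.8]), array([39.7, 49.9]), 87.7)
414 594.0845410628019 284.79227053140096 (array([761.3, 220.9]), array([62.5, 41.9]), 0.7)
at [0.4565 0.2833 0.1779] -> shift [ 0.0779 -0.0044 -0.0235] rot [-0.0015  0.0006  0.0007] rows 1.6
```

View pics/w14.png

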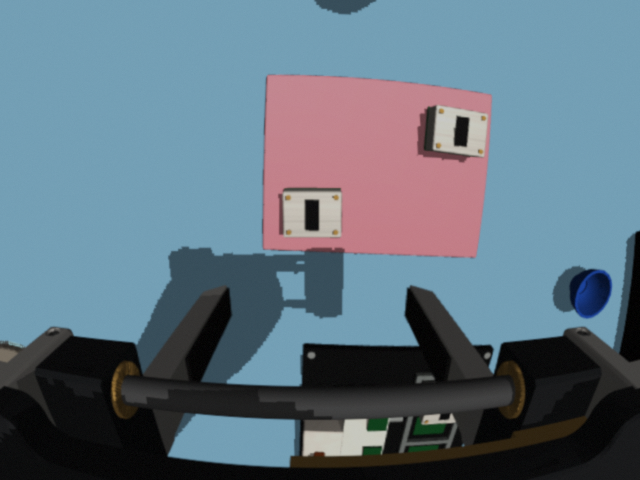

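Module B is at (312,213), unmoved. I'll pick it.

Request:
apply_moves(commands="0.03 -0.005 -0.025 0 0 0 -1;0.07 -0.005 -0.025 0 0 0 -1;0.11 -0.005 -0.025 0 0 0 -1;0.14 -0.005 -0.025 0 0 0 -1;0.151 -0.005 -0.025 0 0 0 -1;0.151 -0.005 -0.025 0 0 0 -1;0.151 -0.005 -0.025 0 0 0 -1;0.151 -0.005 -0.025 0 0 0 1;0.151 -0.005 -0.025 0 0 0 1;0.151 -0.005 -0.025 0 0 0 1;0.151 -0.005 -0.025 0 0 0 1;0.151 -0.005 -0.025 0 0 0 1;0.151 -0.005 -0.025 0 0 0 1;0.11 -0.005 -0.025 0 0 0 1;0.073 -0.005 -0.025 0 0 0 1;0.073 -0.005 -0.025 0 0 0 1;0.073 -0.005 -0.025 0 0 0 1;0.073 -0.005 -0.025 0 0 0 1")

```text
time_s: 21.2
position: [0.4515, 0.3092, 0.1045]
tool_rot: [-0.49, -0.509, -0.49, 0.51]
wrist_force: [-0.5, 0.1, -0.5]
finger_gap: 0.0497
```

```bash
python3 - <<'E'
from h import *
c=snap('wrist','w15.png');s,R=curR();print(s['wrist_force'],s['finger_gap']);held(c)
go(.5841,.0411,.105,-5.25)
E
```

```text
[ 0.43706809 -0.69908286 -0.7645514 ] 0.04921607673085766
z est 0.006326141262899362
held in tool yz: (array([0.1, 1.5]), array([41.4, 52. ]), 90.0)
at [0.4514 0.3092 0.1044] -> shift [-0.0006  0.1428  0.2629] rot [0.0536 0.0011 0.0014] rows 6.0
```

View pics/w15.png

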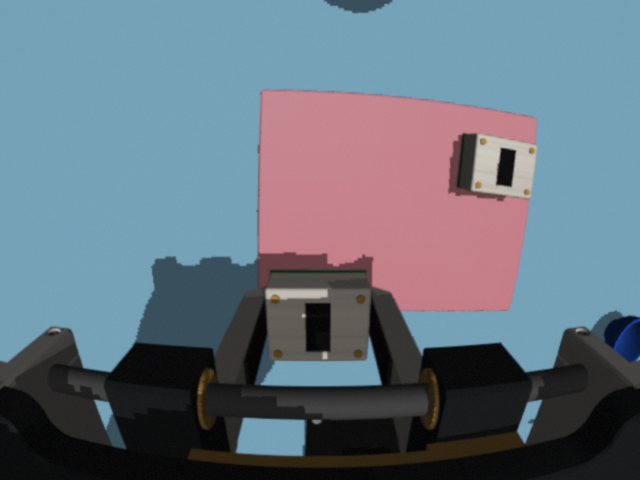

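Request:
apply_moves(commands="-0.001 0.143 0.262 0.054 0 0 1;-0.001 0.143 0.262 0.054 0 0 1;-0.001 0.143 0.262 0.054 0 0 1;-0.001 0.143 0.262 0.054 0 0 1;-0.001 0.143 0.262 0.054 0 0 1;-0.001 0.143 0.262 0.054 0 0 1;-0.001 0.143 0.262 0.054 0 0 1;-0.001 0.143 0.262 0.054 0 0 1;-0.001 0.143 0.262 0.054 0 0 1;-0.001 0.143 0.262 0.054 0 0 1")

```text
time_s: 22.25
position: [0.5842, 0.044, 0.1062]
tool_rot: [-0.477, -0.522, -0.477, 0.522]
wrist_force: [0.4, 0.4, -1.2]
finger_gap: 0.0498
```

```bash
python3 - <<'E'
from h import *
c=snap('wrist','w16.png');s,R=curR();print(s['wrist_force'],s['finger_gap']);held(c)
go(.5841,.0411,.034,-5.25)
E
```

```text
[-0.2381241   0.33172307 -0.93057921] 0.04982213186943516
z est 0.006004093199052027
held in tool yz: (array([0. , 1.5]), array([40.8, 52.4]), 89.9)
at [0.5843 0.0439 0.1063] -> shift [0.0723 0.     0.0029] rot [ 0.0018 -0.0002  0.0004] rows 1.4
```

View pics/w16.png

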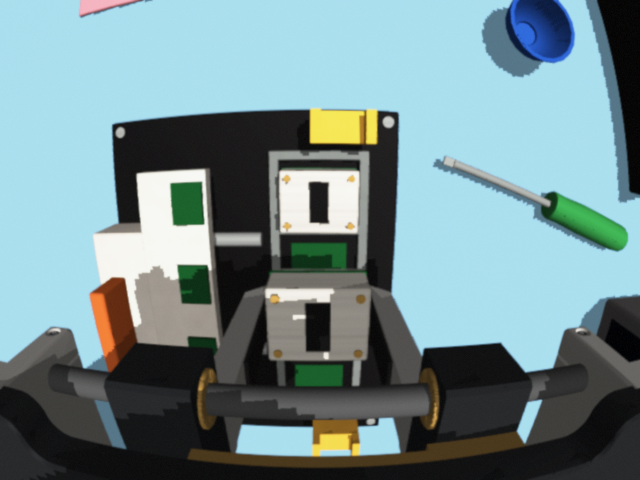

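Request:
apply_moves(commands="0.02 0 0.001 0 0 0 1;0.04 0 0.001 0 0 0 1;0.05 0 0.001 0 0 0 1;0.05 0 0.001 0 0 0 1;0.05 0 0.001 0 0 0 1")

```text
time_s: 22.8
position: [0.5849, 0.0421, 0.057]
tool_rot: [0.477, 0.522, 0.477, -0.522]
wrist_force: [0.9, -0.9, -1.0]
finger_gap: 0.0497
```

```bash
python3 - <<'E'
from h import *
go(.5841,.0411,.034,-5.25)
E
```

```text
at [0.5849 0.0421 0.057 ] -> shift [ 0.023  -0.0007  0.0011] rot [ 0.0002 -0.0002 -0.0002] rows 0.5
```

Within 0.5 mm of the target, allowing for the 1.5 mm offset in the hand. I'll lower it.

Request:
apply_moves(commands="0.008 0 0 0 0 0 1;0.015 0 0 0 0 0 1;0.02 0 0 0 0 0 1;0.022 0 0 0 0 0 1;0.023 0 0 0 0 0 1;0.023 0 0 0 0 0 1")

```text
time_s: 23.4
position: [0.5846, 0.0415, 0.0354]
tool_rot: [-0.477, -0.522, -0.476, 0.523]
wrist_force: [-15.3, -3.1, 43.3]
finger_gap: 0.0499
```

Request:
apply_moves(commands="-0.002 0 0 0 0 0 1;-0.002 0 0 0 0 0 -0.4;-0.002 0 0 0 0 0 -0.4;-0.002 0 0 0 0 0 -0.4;-0.002 0 0 0 0 0 -0.4;-0.03 0 0 0 0 0 -0.4;-0.07 0 0 0 0 0 -0.4;-0.11 0 0 0 0 0 -1;-0.15 0 0 0 0 0 -1;-0.15 0 0 0 0 0 -1")

```text
time_s: 24.4
position: [0.5872, 0.0422, 0.1886]
tool_rot: [0.478, 0.524, 0.475, -0.521]
wrist_force: [-0.1, 0.7, 0.5]
finger_gap: 0.0865
```

```bash
python3 - <<'E'
from h import *
c=snap('wrist','w17.png');go(.582,.34,.18,-7);
E
```

```text
at [0.5861 0.0417 0.1859] -> shift [ 0.0058 -0.0316 -0.2967] rot [ 0.0298 -0.0004 -0.0043] rows 6.0
```

View pics/w17.png

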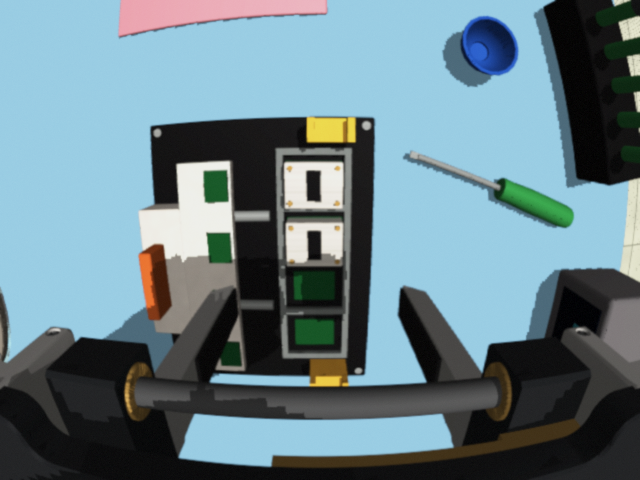

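Modules A and B are both flat in their pockets at (314,185) and (314,243). I'll fetch C.

Request:
apply_moves(commands="0.005 -0.032 -0.297 0.03 0 0 -1;0.005 -0.032 -0.297 0.03 0 0 -1;0.005 -0.032 -0.297 0.03 0 0 -1;0.005 -0.032 -0.297 0.03 0 0 -1;0.005 -0.032 -0.297 0.03 0 0 -1;0.005 -0.032 -0.297 0.03 0 0 -1;0.005 -0.032 -0.297 0.03 0 0 -1;0.005 -0.032 -0.297 0.03 0 0 -1;0.005 -0.032 -0.297 0.03 0 0 -1")

```text
time_s: 25.35
position: [0.5802, 0.339, 0.1773]
tool_rot: [-0.468, -0.529, -0.468, 0.53]
wrist_force: [0.2, 0.1, 0.1]
finger_gap: 0.0937
```

```bash
python3 - <<'E'
from h import *
c=snap('wrist','w18.png');P=fpts(c);v,u=np.mgrid[0:480,0:640]
m=(abs(P[...,2]-.034)<.006)&(P[...,1]>.2)&(v<330)
for k in comps(m,100):
    vv,uu=np.where(k);q=fray(c,uu,vv,.034);print(k.sum(),uu.mean(),vv.mean(),rect(q[:,:2]))
go(.582,.3765,.027,-6.5)
E
```

```text
296 226.39864864864865 45.070945945945944 (array([522.9, 521.1]), array([57.2, 22. ]), 37.3)
2827 315.7184294304917 196.31871241598867 (array([582.8, 377.2]), array([39.9, 49.6]), 82.9)
576 588.5815972222222 283.74652777777777 (array([870. , 255.4]), array([93.9, 55.7]), 58.2)
270 509.45185185185187 319.85925925925926 (array([765.9, 231.8]), array([19.7, 57.2]), 78.5)
at [0.5805 0.3386 0.1777] -> shift [ 0.1506 -0.0031 -0.038 ] rot [-0.0102  0.0012  0.0005] rows 3.1
```

View pics/w18.png

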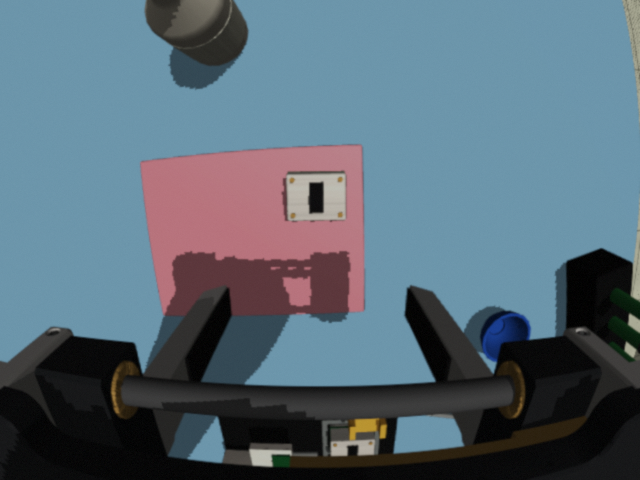

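Module C is at (316,196). I'll pick it.

Request:
apply_moves(commands="0.03 -0.0025 -0.0385 0 0 0 -1;0.07 -0.0025 -0.0385 0 0 0 -1;0.11 -0.0025 -0.0385 0 0 0 -1;0.14 -0.0025 -0.0385 0 0 0 -1;0.15 -0.0025 -0.0385 0 0 0 -1;0.15 -0.0025 -0.0385 0 0 0 -1;0.15 -0.0025 -0.0385 0 0 0 -1;0.15 -0.0025 -0.0385 0 0 0 1;0.15 -0.0025 -0.0385 0 0 0 1;0.15 -0.0025 -0.0385 0 0 0 1;0.15 -0.0025 -0.0385 0 0 0 1;0.15 -0.0025 -0.0385 0 0 0 1;0.15 -0.0025 -0.0385 0 0 0 1;0.11 -0.0025 -0.0385 0 0 0 1;0.073 -0.0025 -0.0385 0 0 0 1;0.073 -0.0025 -0.0385 0 0 0 1;0.073 -0.0025 -0.0385 0 0 0 1;0.073 -0.0025 -0.0385 0 0 0 1")

```text
time_s: 27.2
position: [0.582, 0.3781, 0.1043]
tool_rot: [-0.469, -0.529, -0.469, 0.53]
wrist_force: [0.2, -0.1, -1.4]
finger_gap: 0.0501
```

```bash
python3 - <<'E'
from h import *
c=snap('wrist','w19.png');s,R=curR();print(s['wrist_force'],s['finger_gap']);held(c)
go(.5794,-.0108,.105,-5.25)
E
```

```text
[ 0.24604941 -0.47624045 -1.59425956] 0.049941488470268185
z est 0.005380824272241083
held in tool yz: (array([ 0.1, -0. ]), array([40.6, 52. ]), 89.8)
at [0.5818 0.3781 0.1041] -> shift [-0.0004  0.0449  0.3863] rot [-0.0304  0.0013  0.0015] rows 7.8
```

View pics/w19.png

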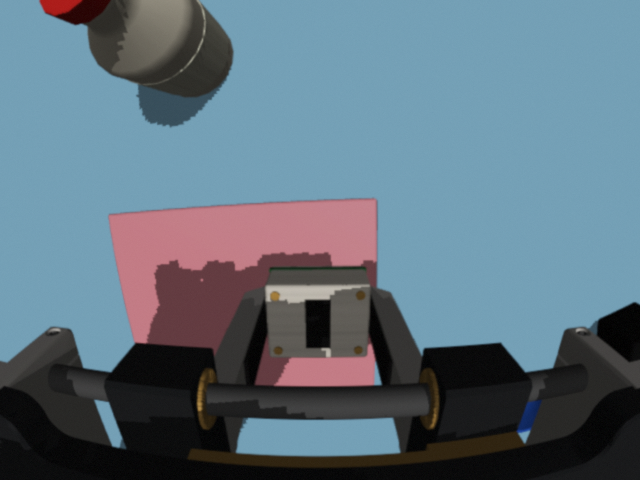

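Request:
apply_moves(commands="-0.001 0.045 0.386 -0.03 0 0 1;-0.001 0.045 0.386 -0.03 0 0 1;-0.001 0.045 0.386 -0.03 0 0 1;-0.001 0.045 0.386 -0.03 0 0 1;-0.001 0.045 0.386 -0.03 0 0 1;-0.001 0.045 0.386 -0.03 0 0 1;-0.001 0.045 0.386 -0.03 0 0 1;-0.001 0.045 0.386 -0.03 0 0 1;-0.001 0.045 0.386 -0.03 0 0 1;-0.001 0.045 0.386 -0.03 0 0 1;-0.001 0.045 0.386 -0.03 0 0 1;-0.001 0.045 0.386 -0.03 0 0 1")

```text
time_s: 28.45
position: [0.5799, -0.0083, 0.1062]
tool_rot: [0.477, 0.522, 0.477, -0.522]
wrist_force: [0.7, -0.1, -1.6]
finger_gap: 0.0496
```

Request:
apply_moves(commands="0.02 0 0 0 0 0 1;0.04 0 0 0 0 0 1;0.045 0 0 0 0 0 1;0.045 0 0 0 0 0 1;0.045 0 0 0 0 0 1")

```text
time_s: 28.95
position: [0.5805, -0.0093, 0.0622]
tool_rot: [0.477, 0.523, 0.477, -0.522]
wrist_force: [0.4, -0.5, -0.7]
finger_gap: 0.0491
```

```bash
python3 - <<'E'
from h import *
c=snap('wrist','w20.png');s,R=curR();held(c)
go(.5794,-.0108,.0355,-5.25)
E
```

```text
z est 0.0050130529063612955
held in tool yz: (array([ 0. , -0.4]), array([40.4, 52.4]), 89.8)
at [ 0.5806 -0.0094  0.0624] -> shift [ 0.0269 -0.0011  0.0015] rot [ 0.     -0.0003 -0.0011] rows 0.5
```

View pics/w20.png

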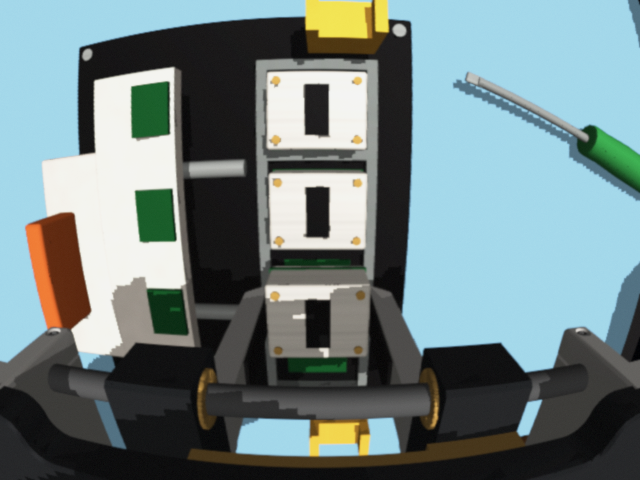

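Request:
apply_moves(commands="0.01 -0.001 0.0015 0 0 0 1;0.018 -0.001 0.0015 0 0 0 1;0.023 -0.001 0.0015 0 0 0 1;0.025 -0.001 0.0015 0 0 0 1;0.025 -0.001 0.0015 0 0 0 1")

```text
time_s: 29.5
position: [0.5785, -0.0114, 0.0365]
tool_rot: [-0.476, -0.522, -0.477, 0.523]
wrist_force: [-5.6, -0.8, 9.6]
finger_gap: 0.0497
```

Down on the floor with 10 N upward. Release.

Request:
apply_moves(commands="0 0 0 0 0 0 -0.4;0 0 0 0 0 0 -0.4;0 0 0 0 0 0 -0.4;0 0 0 0 0 0 -0.4;-0.03 0 0 0 0 0 -0.4;-0.07 0 0 0 0 0 -0.4;-0.11 0 0 0 0 0 0;-0.15 0 0 0 0 0 0;-0.19 0 0 0 0 0 0;-0.19 -0.02 0.08 0 0 0 0;-0.19 -0.02 0.08 0 0 0 0;-0.19 -0.02 0.08 0 0 0 0")

```text
time_s: 30.7
position: [0.5503, -0.094, 0.2266]
tool_rot: [-0.475, -0.523, -0.475, 0.524]
wrist_force: [0.3, -0.3, -0.6]
finger_gap: 0.047
```

```bash
python3 - <<'E'
from h import *
c=snap('wrist','w21.png');P=fpts(c);v,u=np.mgrid[0:480,0:640]
m=(abs(P[...,2]-.042)<.006)&(v<330)&(P[...,0]>.54)&(P[...,0]<.64)&(abs(P[...,1])<.12)
for k in comps(m,100):
    vv,uu=np.where(k);q=fray(c,uu,vv,.042);p=P[k];A=np.c_[p[:,:2],np.ones(len(p))];co=np.linalg.lstsq(A,p[:,2],rcond=None)[0]
    print(k.sum(),uu.mean(),vv.mean(),rect(q[:,:2]),np.median(p[:,2]).round(4),'slope',co[:2].round(3))
go(.5072,-.3457,.155,86.8)
E
```

```text
2120 339.26981132075474 37.62264150943396 (array([588.5,  88.6]), array([41.1, 49.7]), 84.5) 0.0418 slope [0.004 0.017]
2208 340.42753623188406 89.05298913043478 (array([584.3,  37.9]), array([40.5, 50.1]), 85.6) 0.0418 slope [-0.     0.004]
2243 339.3174320107 142.9995541685243 (array([578.3, -13.2]), array([39.7, 49.6]), 85.2) 0.0418 slope [0.002 0.001]
614 355.28338762214986 238.83387622149837 (array([ 585.1, -107.2]), array([21.2, 37.1]), 84.6) 0.0445 slope [-0.014 -0.085]
at [ 0.551  -0.0915  0.2266] -> shift [ 0.0718 -0.0193  0.2571] rot [ 1.5308e+00  6.0000e-04 -7.0000e-04] rows 10.2
```

View pics/w21.png

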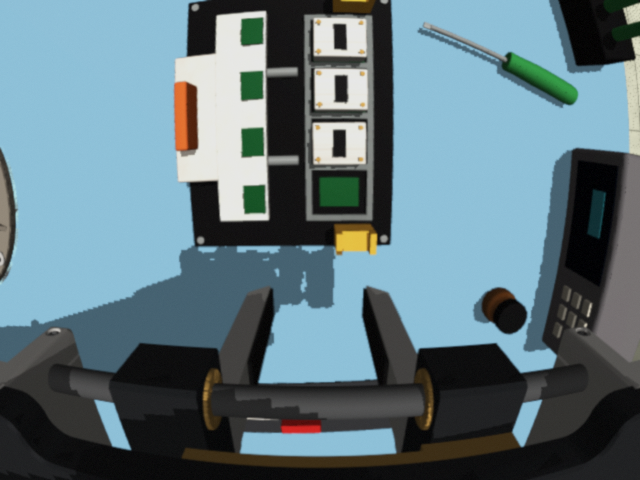

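All three modules are flat, with tops at 41.8 mm and slopes near zero. Next is the bar.

Request:
apply_moves(commands="0 -0.019 0.257 1.531 0 0 0;0 -0.019 0.257 1.531 0 0 0;0 -0.019 0.257 1.531 0 0 0;0 -0.019 0.257 1.531 0 0 0;0 -0.019 0.257 1.531 0 0 0;0 -0.019 0.257 1.531 0 0 0;0.03 -0.019 0.257 1.531 0 0 0;0.06 -0.019 0.257 1.531 0 0 0;0.071 -0.019 0.257 1.531 0 0 0;0.071 -0.019 0.257 1.531 0 0 0;0.071 -0.019 0.257 1.531 0 0 0;0.071 -0.019 0.257 1.531 0 0 0;0.071 -0.019 0.257 1.531 0 0 0;0.071 -0.019 0.257 1.531 0 0 0")

```text
time_s: 32.15
position: [0.5094, -0.3432, 0.1558]
tool_rot: [-0.018, 0.707, -0.018, -0.707]
wrist_force: [-0.5, 0.3, -0.8]
finger_gap: 0.0473
```

```bash
python3 - <<'E'
from h import *
go(.5072,-.3457,.0365,86.8)
c=snap('wrist','w22.png')
P=fpts(c);H,S,V=col(c);v,u=np.mgrid[0:480,0:640]
bar=(S<40)&(V>90)&(u>290)&(u<345)&(v<385)&(P[...,2]>.008)&(P[...,2]<.03)
red=((H>172)|(H<5))&(S>150)&(V>90)&(u>250)&(u<390)&(P[...,2]>.036)&(P[...,2]<.06)
for m,h in ((bar,.014),(red,.044)):
    vv,uu=np.where(m);print(m.sum(),rect(fray(c,uu,vv,h)[:,:2]))
E
```

```text
at [ 0.5094 -0.3432  0.1558] -> shift [0.1193 0.0026 0.0021] rot [ 0.0061 -0.0005 -0.    ] rows 2.4
4879 (array([ 504.1, -344.6]), array([ 18.6, 277.3]), 86.7)
1021 (array([ 505.4, -345.3]), array([13. , 49.8]), 86.9)
```

View pics/w22.png

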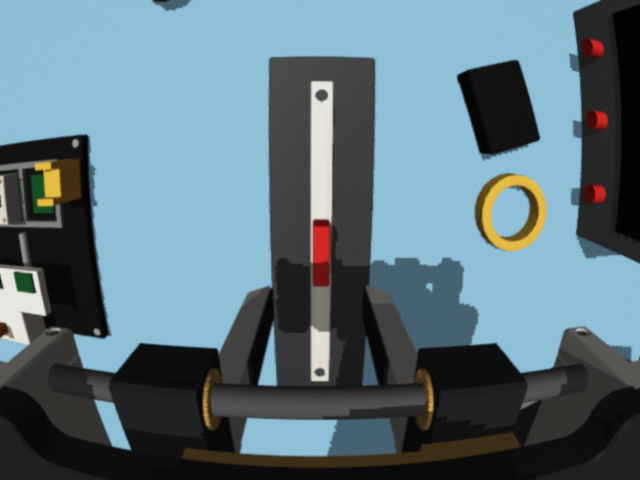

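Request:
apply_moves(commands="0.04 0.002 0.002 0.006 0 0 0;0.08 0.002 0.002 0.006 0 0 0;0.105 0.002 0.002 0.006 0 0 0;0.118 0.002 0.002 0.006 0 0 0;0.118 0.002 0.002 0.006 0 0 0;0.118 0.002 0.002 0.006 0 0 0;0.118 0.002 0.002 0.006 0 0 1;0.118 0.002 0.002 0.006 0 0 1;0.118 0.002 0.002 0.006 0 0 1;0.118 0.002 0.002 0.006 0 0 1;0.118 0.002 0.002 0.006 0 0 1;0.118 0.002 0.002 0.006 0 0 1")

```text
time_s: 33.4
position: [0.5071, -0.3453, 0.0378]
tool_rot: [-0.021, 0.707, -0.021, -0.707]
wrist_force: [-1.3, 0.5, 4.7]
finger_gap: 0.0134
```

Request:
apply_moves(commands="-0.03 0 0 0 0 0 1;-0.07 0 0 0 0 0 1;-0.11 0 0 0 0 0 1;-0.14 0 0 0 0 0 1;-0.14 0 0 0 0 0 1;-0.14 0 0 0 0 0 1")

```text
time_s: 34.0
position: [0.5069, -0.3452, 0.1775]
tool_rot: [-0.021, 0.707, -0.021, -0.707]
wrist_force: [-0.4, 1.1, -2.2]
finger_gap: 0.0137
```

```bash
python3 - <<'E'
from h import *
s,R=curR();print(s['wrist_force'],s['finger_gap'])
go(.5975,.014,.175,-5.22)
E
```

```text
[-0.35634937  1.07968224 -2.20348118] 0.013711511730859572
at [ 0.5069 -0.3452  0.1775] -> shift [ 0.0024 -0.3639 -0.0695] rot [-1.538e+00 -1.000e-04 -5.000e-04] rows 10.3
```

Request:
apply_moves(commands="0 -0.364 -0.07 -1.538 0 0 1;0 -0.364 -0.07 -1.538 0 0 1;0 -0.364 -0.07 -1.538 0 0 1;0 -0.364 -0.07 -1.538 0 0 1;0 -0.364 -0.07 -1.538 0 0 1;0 -0.364 -0.07 -1.538 0 0 1;0 -0.364 -0.07 -1.538 0 0 1;0 -0.364 -0.07 -1.538 0 0 1;0 -0.364 -0.07 -1.538 0 0 1;0 -0.364 -0.07 -1.538 0 0 1;0 -0.364 -0.07 -1.538 0 0 1;0 -0.364 -0.07 -1.538 0 0 1;0 -0.364 -0.07 -1.538 0 0 1;0 -0.364 -0.07 -1.538 0 0 1;0 -0.364 -0.07 -1.538 0 0 1;0 -0.364 -0.07 -1.538 0 0 1")

```text
time_s: 35.6
position: [0.5981, 0.0142, 0.1775]
tool_rot: [-0.477, -0.522, -0.477, 0.522]
wrist_force: [-0.3, 0.6, -2.8]
finger_gap: 0.0138
```

```bash
python3 - <<'E'
from h import *
go(.5975,.014,.1,-5.22)
c=snap('wrist','w23.png')
E
```

```text
at [0.5981 0.0142 0.1775] -> shift [ 0.0775 -0.0005  0.0002] rot [-0.0004 -0.      0.    ] rows 1.5
```

View pics/w23.png

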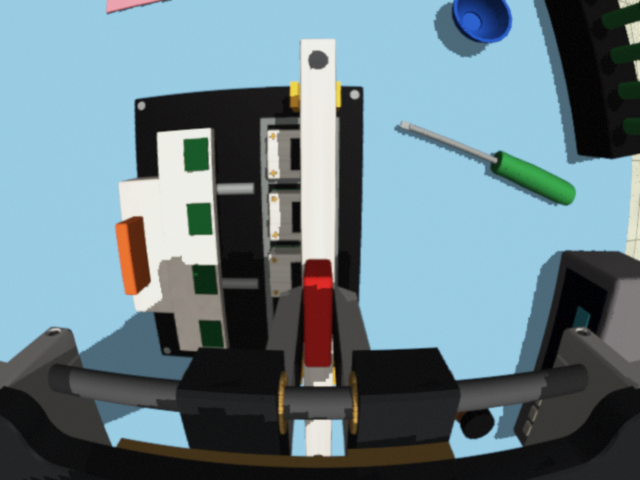

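Bar is held exactly as it was at pickup (red at rows 260–367). I'll lower it toward the seats.

Request:
apply_moves(commands="0.04 -0.0005 0 0 0 0 1;0.075 -0.0005 0 0 0 0 1;0.085 -0.0005 0 0 0 0 1;0.085 -0.0005 0 0 0 0 1;0.085 -0.0005 0 0 0 0 1")

```text
time_s: 36.15
position: [0.5984, 0.0145, 0.0939]
tool_rot: [0.477, 0.523, 0.477, -0.522]
wrist_force: [-0.6, 0.6, -2.4]
finger_gap: 0.0138
```

```bash
python3 - <<'E'
from h import *
go(.5975,.014,.0788,-5.22)
c=snap('wrist','w24.png')
E
```

```text
at [0.5984 0.0145 0.0939] -> shift [ 0.0151 -0.0008  0.0006] rot [ 0.0001 -0.0004 -0.0012] rows 0.3
```

View pics/w24.png

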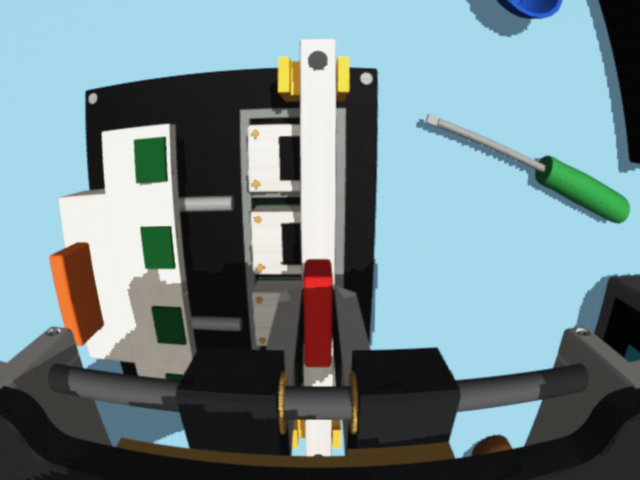

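Lined up between both pairs of cheeks, at (314,77) and (318,437). I'll seat it.

Request:
apply_moves(commands="0.006 -0.0008 0.0005 0 0 0 1;0.011 -0.0008 0.0005 0 0 0 1;0.014 -0.0008 0.0005 0 0 0 1;0.016 -0.0008 0.0005 0 0 0 1;0.016 -0.0008 0.0005 0 0 0 1")

```text
time_s: 36.7
position: [0.597, 0.0136, 0.0785]
tool_rot: [-0.477, -0.522, -0.476, 0.522]
wrist_force: [-13.2, -3.9, 35.4]
finger_gap: 0.0136
```

Request:
apply_moves(commands="-0.001 0 0 0 0 0 1;-0.001 0 0 0 0 0 0;-0.001 0 0 0 0 0 0;-0.001 0 0 0 0 0 0;-0.001 0 0 0 0 0 0;-0.03 0 0 0 0 0 0;-0.07 0 0 0 0 0 0;-0.12 0 0 0 0 0 0;-0.17 0 0 0 0 0 0;-0.22 0 0 0 0 0 0;-0.22 0 0 0 0 0 0;-0.22 0 0 0 0 0 0")

```text
time_s: 37.9
position: [0.5971, 0.0137, 0.2974]
tool_rot: [0.477, 0.523, 0.476, -0.522]
wrist_force: [0.0, -0.9, -0.3]
finger_gap: 0.0471
```

```bash
python3 - <<'E'
from h import *
c=snap('wrist','w25.png');snap('top','t25.png')
P=fpts(c);H,S,V=col(c);v,u=np.mgrid[0:480,0:640]
O=np.array([.5816,.0149]);psi=np.radians(-5.25);e=np.array([np.cos(psi),np.sin(psi)]);n=np.array([-e[1],e[0]])
F=np.stack([(P[...,:2]-O)@e,(P[...,:2]-O)@n],-1)
bar=(S<45)&(V>90)&(P[...,2]>.048)&(P[...,2]<.066)&(abs(F[...,0]-.0145)<.014)&(abs(F[...,1])<.15)
vv,uu=np.where(bar);q=fray(c,uu,vv,.055)[:,:2]-O;x=q@e;y=q@n
print('bar ctr fix x',(x.min()+x.max())/2,x.min(),x.max(),'y',y.min(),y.max())
for s in (1,-1):
    k=bar&(abs(F[...,1]*s-.09)<.045);print('z',np.median(P[k][:,2]),k.sum())
red=((H>172)|(H<5))&(S>150)&(V>90)&(P[...,2]>.078)&(P[...,2]<.1)
vv,uu=np.where(red);q=fray(c,uu,vv,.085)[:,:2]-O;print('red',(q@e).min(),(q@e).max(),(q@n).min(),(q@n).max())
yel=(H>18)&(H<35)&(S>120)&(V>90)&(abs(F[...,0])<.06)&(abs(F[...,1])<.15)&(P[...,2]>.052)
for m in comps(yel,15):
    vv,uu=np.where(m);q=fray(c,uu,vv,.057)[:,:2]-O;x=q@e;y=q@n;print('yel',x.min().round(4),x.max().round(4),y.min().round(4),y.max().round(4))
org=(H>=4)&(H<18)&(S>130)&(V>90)&(P[...,2]>.084)&(P[...,2]<.1)&(u<330)
vv,uu=np.where(org);print('tab',rect(fray(c,uu,vv,.089)[:,:2]))
E
```

```text
bar ctr fix x 0.016589953720849725 0.005983255268087516 0.027196652173611932 y -0.14078955513183652 0.1370144310369666
z 0.05468933943603371 1341
z 0.054640946578602384 1016
red 0.008649820107414734 0.021302205128067478 -0.02547486123139403 0.022472089146531017
yel -0.0054 0.0011 0.1125 0.1313
yel 0.0267 0.0332 0.1125 0.1313
yel -0.0043 0.0017 -0.1299 -0.1095
yel 0.0269 0.033 -0.1299 -0.1095
yel -0.1494 -0.1303 -0.2778 -0.2123
yel 0.1768 0.1812 -0.2821 -0.2684
tab (array([447.8,  28.2]), array([59.7, 12.4]), 84.5)
```

View pics/w25.png

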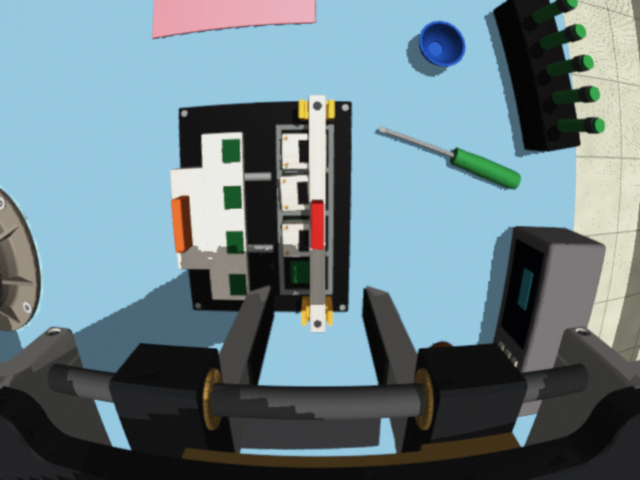

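The bar is level and down in its seats, but it measures about 2.5 mm towards -y of the supports' midpoint, as it did at the start. I'll regrip and centre it.

Request:
apply_moves(commands="0.05 0 0 0 0 0 0;0.1 0 0 0 0 0 0;0.15 0 0 0 0 0 0;0.19 0 0 0 0 0 0;0.21 0 0 0 0 0 0;0.218 0 0 0 0 0 0;0.218 0 0 0 0 0 0;0.218 0 0 0 0 0 0;0.218 0 0 0 0 0 1;0.218 0 0 0 0 0 1;0.218 0 0 0 0 0 1;0.218 0 0 0 0 0 1;0.218 0 0 0 0 0 1;0.218 0 0 0 0 0 1;0.214 0 0 0 0 0 1;0.214 0 0 0 0 0 1;0.214 0 0 0 0 0 1")

```text
time_s: 39.7
position: [0.5967, 0.0137, 0.0825]
tool_rot: [-0.477, -0.522, -0.477, 0.522]
wrist_force: [0.5, -0.2, -2.1]
finger_gap: 0.0135
```

```bash
python3 - <<'E'
from h import *
s,R=curR();print(s['position'],s['wrist_force'],s['finger_gap'])
E
```

```text
[0.5966975  0.01372429 0.08249038] [ 0.49973273 -0.15010563 -2.08525489] 0.01350661712786049
```

Request:
apply_moves(commands="0 0 -0.0025 0 0 0 1;0 0 -0.0025 0 0 0 1;0 0 -0.0025 0 0 0 1;0.002 0 -0.0025 0 0 0 1;0.004 0 -0.0025 0 0 0 1;0.004 0 -0.0025 0 0 0 1;0.004 0 -0.0025 0 0 0 1")

```text
time_s: 40.4
position: [0.597, 0.0162, 0.0788]
tool_rot: [-0.477, -0.522, -0.477, 0.522]
wrist_force: [-1.9, -0.4, 6.1]
finger_gap: 0.0136
```

Request:
apply_moves(commands="0 0 0 0 0 0 0;0 0 0 0 0 0 0;0 0 0 0 0 0 0;0 0 0 0 0 0 0;-0.03 0 0 0 0 0 0;-0.07 0 0 0 0 0 0;-0.12 0 0 0 0 0 0;-0.17 0 0 0 0 0 0;-0.22 0 0 0 0 0 0;-0.22 0 0 0 0 0 0;-0.22 0 0 0 0 0 0;-0.22 0 0 0 0 0 0")

```text
time_s: 41.6
position: [0.5964, 0.016, 0.2973]
tool_rot: [-0.476, -0.522, -0.477, 0.523]
wrist_force: [-0.4, 0.4, -0.3]
finger_gap: 0.047
```

```bash
cat > chk.py <<'E'
from h import *
import sys
def chk(c):
    P=fpts(c);H,S,V=col(c);v,u=np.mgrid[0:480,0:640]
    O=np.array([.5816,.0149]);psi=np.radians(-5.25);e=np.array([np.cos(psi),np.sin(psi)]);n=np.array([-e[1],e[0]])
    F=np.stack([(P[...,:2]-O)@e,(P[...,:2]-O)@n],-1)
    bar=(S<45)&(V>90)&(P[...,2]>.048)&(P[...,2]<.066)&(abs(F[...,0]-.0145)<.014)&(abs(F[...,1])<.15)
    vv,uu=np.where(bar);q=fray(c,uu,vv,.055)[:,:2]-O;x=q@e;y=q@n
    print('bar ctr fix x',x.min(),x.max(),'y',y.min(),y.max())
    for s in (1,-1):
        k=bar&(abs(F[...,1]*s-.09)<.045);print('z',np.median(P[k][:,2]),k.sum())
    yel=(H>18)&(H<35)&(S>120)&(V>90)&(abs(F[...,0])<.06)&(abs(F[...,1])<.15)&(P[...,2]>.052)
    for m in comps(yel,15):
        vv,uu=np.where(m);q=fray(c,uu,vv,.057)[:,:2]-O;x=q@e;y=q@n;print('yel',x.min().round(4),x.max().round(4),y.min().round(4),y.max().round(4))
    w=(S<45)&(V>90)&(abs(P[...,2]-.057)<.006)&(F[...,0]<.004)&(F[...,0]>-.15)&(abs(F[...,1])<.11)
    vv,uu=np.where(w);q=fray(c,uu,vv,.057)[:,:2]-O
    if len(q):print('carriage edge fix x',np.percentile(q@e,99.5))
    m=(abs(P[...,2]-.042)<.004)&(abs(F[...,0])<.05)&(abs(F[...,1])<.11)
    for k in comps(m,80):
        vv,uu=np.where(k);q=fray(c,uu,vv,.042);p=P[k];print('mod part',k.sum(),((q.mean(0)[:2]-O)@e).round(4),((q.mean(0)[:2]-O)@n).round(4),np.median(p[:,2]).round(4))
E
python3 - <<'E'
from chk import *
c=snap('wrist','w26.png');chk(c)
go(.448,.0285,.15,-5.25)
E
```

```text
bar ctr fix x 0.0008898637815683547 0.028002988242534194 y -0.13861545668062475 0.1391601310866809
z 0.05467149576012964 1337
z 0.05464672274008464 1001
yel -0.005 0.0004 0.1125 0.1312
yel 0.0271 0.0325 0.1125 0.1312
yel -0.0048 0.0012 -0.1305 -0.11
yel 0.0277 0.0326 -0.1305 -0.11
yel -0.1496 -0.1322 -0.2567 -0.2105
yel -0.1506 -0.1459 -0.2739 -0.2602
yel 0.1749 0.1807 -0.2932 -0.2673
carriage edge fix x -0.0665716003695271
mod part 937 -0.01 0.0755 0.0419
mod part 965 -0.0103 0.0278 0.0419
mod part 845 -0.0098 -0.0274 0.0419
at [0.5964 0.016  0.297 ] -> shift [ 0.1474 -0.1486  0.001 ] rot [0.0006 0.0002 0.0021] rows 4.2
```

View pics/w26.png

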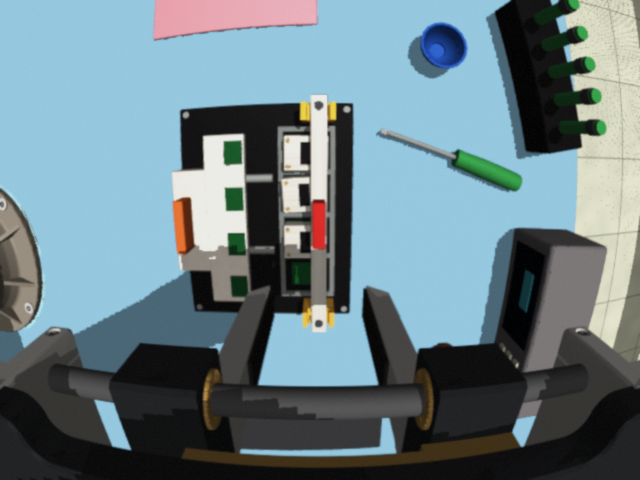

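The bar is now centred to within 0.5 mm and level, the modules are flat and the carriage is back. Now I'll push the carriage home.

Request:
apply_moves(commands="0.02 -0.1485 0.001 0 0 0 0;0.06 -0.1485 0.001 0 0 0 0;0.11 -0.1485 0.001 0 0 0 0;0.145 -0.1485 0.001 0 0 0 0;0.145 -0.1485 0.001 0 0 0 0;0.145 -0.1485 0.001 0 0 0 0")

```text
time_s: 42.25
position: [0.4454, 0.0284, 0.1501]
tool_rot: [-0.475, -0.52, -0.479, 0.524]
wrist_force: [0.0, -0.2, 0.2]
finger_gap: 0.0474
```

```bash
python3 - <<'E'
from h import *
go(.448,.0285,.079,-5.25)
c=snap('wrist','w27.png')
P=fpts(c);H,S,V=col(c);v,u=np.mgrid[0:480,0:640]
org=(H>=4)&(H<18)&(S>130)&(V>90)&(v>180)&(v<340)&(u>200)&(u<400)&(P[...,2]>.085)&(P[...,2]<.1)
vv,uu=np.where(org);print(org.sum(),rect(fray(c,uu,vv,.089)[:,:2]))
E
```

```text
at [0.4454 0.0284 0.1501] -> shift [ 0.0711  0.0031 -0.0003] rot [0.0015 0.0006 0.007 ] rows 1.4
1471 (array([446. ,  28.9]), array([59.2, 10.9]), 85.3)
```

View pics/w27.png

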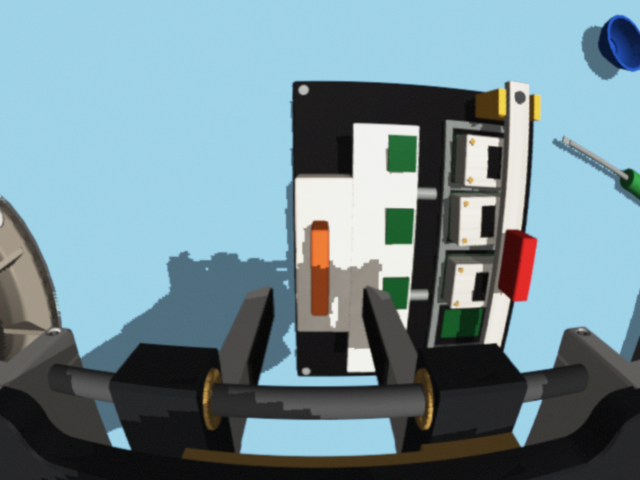

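Request:
apply_moves(commands="0.04 0.001 0 0 0 0 0;0.07 0.001 0 0 0 0 0;0.07 0.001 0 0 0 0 0;0.07 0.001 0 0 0 0 0;0.07 0.001 0 0 0 0 1;0.07 0.001 0 0 0 0 1;0.07 0.001 0 0 0 0 1;0.07 0.001 0 0 0 0 1;0.07 0.001 0 0 0 0 1;0.07 0.001 0 0 0 0 1")

```text
time_s: 43.3
position: [0.4502, 0.0286, 0.0838]
tool_rot: [0.477, 0.522, 0.477, -0.522]
wrist_force: [-0.6, -1.4, 5.8]
finger_gap: 0.0115
```

Request:
apply_moves(commands="0 0.008 0 0 0 0 1;0 0.018 0 0 0 0 1;0 0.028 0 0 0 0 1;0 0.038 0 0 0 0 1;0 0.046 0 0 0 0 1;0 0.046 0 0 0 0 1")

```text
time_s: 43.9
position: [0.497, 0.0244, 0.0838]
tool_rot: [0.477, 0.523, 0.476, -0.522]
wrist_force: [0.8, -2.2, 8.2]
finger_gap: 0.0115
```

```bash
python3 - <<'E'
from h import *
s,R=curR();print(s['position'],s['wrist_force'],s['finger_gap'])
snap('wrist','w28.png')
E
```

```text
[0.49701706 0.02435863 0.08376181] [ 0.78265281 -2.24412565  8.19173363] 0.01146811324539189
```

View pics/w28.png

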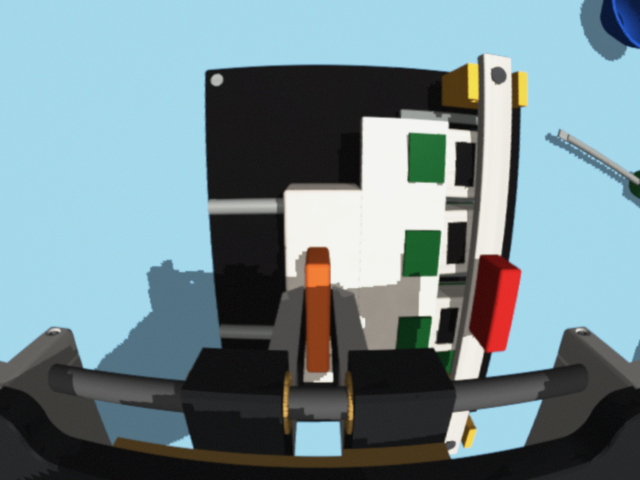

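Request:
apply_moves(commands="0 0.005 0 0 0 0 1;0 0.01 0 0 0 0 1;0 0.014 0 0 0 0 1;0 0.018 0 0 0 0 1;0 0.018 0 0 0 0 1;0 0.018 0 0 0 0 1")

```text
time_s: 44.55
position: [0.5108, 0.0231, 0.0836]
tool_rot: [-0.476, -0.52, -0.478, 0.524]
wrist_force: [-24.0, 0.7, 30.7]
finger_gap: 0.0115
```

24 N of resistance, well above the 7 N detent, at the expected home position. I'll release and check.

Request:
apply_moves(commands="0 -0.003 0 0 0 0 1;0 -0.003 0 0 0 0 0;0 -0.003 0 0 0 0 0;0 -0.003 0 0 0 0 0;0 -0.003 0 0 0 0 0;-0.05 -0.003 0 0 0 0 0;-0.1 -0.003 0 0 0 0 0;-0.15 -0.003 0 0 0 0 0;-0.2 -0.003 0 0 0 0 0;-0.2 0.06 0 0 0 0 0;-0.2 0.06 0 0 0 0 0;-0.2 0.06 0 0 0 0 0")

```text
time_s: 45.75
position: [0.5746, 0.0171, 0.2831]
tool_rot: [0.476, 0.523, 0.477, -0.522]
wrist_force: [-0.4, -1.5, -0.0]
finger_gap: 0.0473
```

```bash
python3 - <<'E'
from chk import *
c=snap('wrist','w29.png');chk(c);s,R=curR();print(s['position'],s['wrist_force'])
H,S,V=col(c);P=fpts(c);v,u=np.mgrid[0:480,0:640]
org=(H>=4)&(H<18)&(S>130)&(V>90)&(P[...,2]>.084)&(P[...,2]<.1)&(u<330)
vv,uu=np.where(org);print('tab',rect(fray(c,uu,vv,.089)[:,:2]))
E
```

```text
bar ctr fix x 0.001148999723434662 0.027098364763831245 y -0.1383636723723347 0.14015942200583448
z 0.054667374489869636 1410
z 0.05458275408689056 1052
yel -0.0052 0.001 0.1119 0.1311
yel 0.0269 0.0332 0.1123 0.1305
yel -0.0049 0.0011 -0.1302 -0.1089
yel 0.0279 0.0326 -0.1305 -0.1104
yel -0.1667 -0.1505 -0.2616 -0.2038
yel 0.1424 0.1546 -0.2944 -0.2334
carriage edge fix x -0.00289017733617148
mod part 294 0.002 0.0758 0.0424
mod part 286 0.0021 0.0281 0.0421
mod part 235 0.0018 -0.027 0.0424
[0.57328731 0.0176098  0.28276433] [-1.16868819  0.20117397  0.59046621]
tab (array([511.3,  22.4]), array([58.7, 12.1]), 84.8)
```

View pics/w29.png

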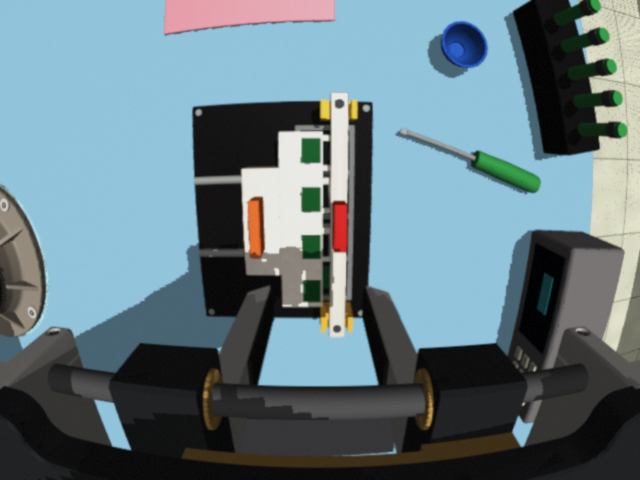

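```bash
python3 - <<'E'
from h import *
snap('scene','s30.png')
E
```

```text
(no output)
```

View pics/s30.png

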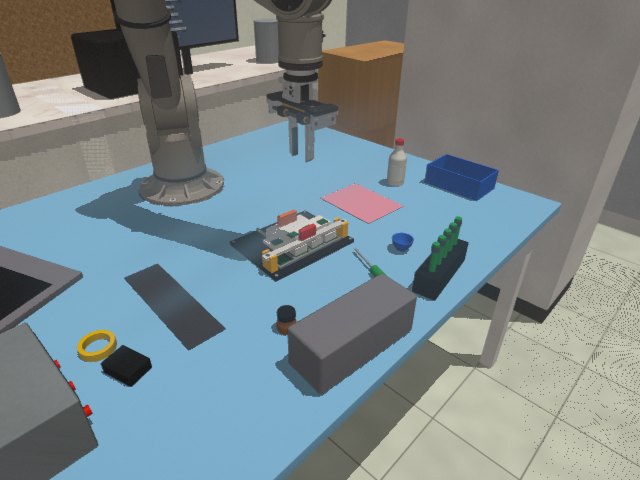

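The scene view shows the bar on its supports at (305,245), the modules under it, the pink pad empty at (362,202), the other bench items where they were, and the gripper clear. I'll hand in.

```bash
python3 -c "
from workcell import arm
print(arm.hand_in())"
```

```text
the job is handed in; nothing more can be done
None
```

The job is done in the order asked and handed in at about 46 s of the 210 s.

- **What I did:** I laid the bar on the grey pad, drew the carriage back to its stop, and seated all three modules in the first three pockets from the +y end. I then laid the bar back on its supports and pushed the carriage home.
- **Modules:** After seating, all three lay flat with tops at 42 mm. The exposed parts still read 42 mm after the carriage went in, and no module was knocked aside.
- **Bar:** It is level, with its top at 54.6 mm at both ends. It is centred to about 1 mm. It had been about 2.5 mm off centre along its length, as at the start, so I regripped and shifted it.
- **Carriage:** The front edge is at fixture x = −2.9 mm, against −3 mm when home, and the tab moved 65 mm. It resisted with 24 N at the end, well above the 7 N detent, so it is against its stop. I did not see the snap itself.
- **Disagreements and forces:** The top camera read about 4 mm lower in y than the wrist camera, so I used the wrist readings. Seating the second module briefly reached 43 N upward at the wrist, through the fingers and module. That is under the 120 N wrist limit, and I eased off at once.

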